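# Centre-mark a copper lid with an automatic punch

### The arm

A 6-joint arm with a two-finger parallel gripper is mounted at the origin on the work surface. World frame = base frame: x ahead of the robot, y to its left, z up, the work surface at z = 0. Lengths are in m, angles in rad, forces in N, time in s.
With the tool pointing down it reaches from about 0.35 to 0.95 m from the base axis. Payload 17.4 kg.
Tool frame: the origin (TCP) lies midway between the tips of the shut fingers; the grasp point (between the pads) lies 19 mm behind it; y points along the fingers, x is the direction in which the jaws open and shut, and the axes are right-handed (so a half turn about y gives the same grasp; the last joint's range is limited). The gripper opens to 93 mm and grips with 3 to 60 N. Pads are 15 mm wide; open, the fingers measure 128 mm over their backs; the gripper's body (75 mm by 188 mm) begins 65 mm behind the grasp point.
Start: joints at [1.164, 0.116, 1.442, -0, 1.584, -0.038], TCP at [0.243, 0.63, 0.183] pointing down, gripper open.
Joint ranges: [-2.83, 2.83], [-0.83, 2.19], [0.07, 2.5], [-1.14, 4.28], [0.01, 3], [-2.97, 2.97]. Speed limits (rad/s): [1.89, 1.89, 2.22, 3.14, 3.14, 3.14].

### API

Orientations are given as a unit quaternion [w, x, y, z].
In Python, from workcell import bot gives the robot as it stands.
- The arm moves only by the tool carry_out, never from a script. Its argument "steps" is a list of rows, each an object of numbers: "x", "y", "z": the shift along the tool's x, y, z in m; "ax", "ay", "az": the turn, a rotation vector about the tool's x, y, z in rad. A call has 1 to 8 rows; each row shifts and turns the commanded pose from where the row before left it, along the tool's axes as they then stand; what a row does not reach is not made up. A row lasts 1/10 s, in which the tool goes at most 50 mm and 8.59 degrees, less where a joint would pass 70% of its speed; a pose out of reach is approached as far as the arm can. A call with a gripper value outside its range is refused whole. "hand" is the closure, from 0 (fully open) to 1 (shut), set as the call begins (left out, the last holds). The fingers move at their own pace and stop on an object; "squeeze" is the grip in N (left out, the last holds). Time passes only in rows, so rows that do not move let the fingers close. It gives the time, the measured TCP pose, the force and the opening at its end, in the units of the state.
- bot.read_state(): the state, without advancing time (a new reading comes with each control period).
- bot.camera(name): name is "side" or "top"; returns a dict with "image" (384x512x3 uint8, red, green, blue), "mtx" (3x3 intrinsics, pixels), "cam_to_world" (4x4, takes a point from camera to world coordinates). Camera axes: x right, y up, looking along -z (the intrinsics and any distortion apply to the point x, -y, -z); pixel columns grow to the right and rows downward; lengths in m; the calibration is good to about 2 mm. A picture is of the moment at which its call begins. There is no depth.
- bot.finish_job(): hands the job in, once; it reports no verdict.
Trained networks look in a picture, given as the dict that the camera call returned (one of the last four; its "shot" number tells which), for a name from the list of things; names that differ only in an ending like _2 or _b are one class to them, and where a whole thing is asked for, a point or a joint stands for the part that bears it (a point fixed in the world has none). Each returns a list of dicts, best first, with "p" (0 to 1); they miss things now and then, are a little off and sometimes report something else, mostly with a low value. They report only what shows in the picture. A call takes as long as a camera call. They do not tell look-alikes from the thing itself.
- bot.masks_of(query, picture): "region" (384x512 bool, what is visible of it) and "bbox" ([left, top, width, height] in pixels, round what is visible of it).
- bot.spot_point(query, picture): "uv" ([column, row] in pixels: a listed point, or the origin of a listed thing).
The state is a dict: "time_s": time; "joint_pos": joint angles; "joint_velocities": joint speeds; "joint_efforts": joint torques, N m; "tool_pos": TCP position; "eef_rot": TCP orientation; "contact_force": force on the tool from outside, world axes, zero at the start; "torque": the same for the moment, N m; "finger_gap": finger opening in m.
Only numpy, scipy, OpenCV 4.12 (cv2) and the standard library are available. Lean on these libraries where they do the work, as an engineer would, in place of code of your own. Each camera call takes 0.05 s, during which the arm holds its last target.

### The job

Take the automatic centre punch out of its wooden stand, lower its point into the brass guide bush of the jig until it meets the copper lid inside, and press straight down until the punch's spring trips with a snap; press gently, and ease off as soon as it has snapped, without driving the point on to its stop. Then draw it out of the bush, put it back in the stand upright and fully home, and let go, leaving the other things on the bench where they are.

Things in the scene. Friction and masses are not known exactly. Their poses are not given: they have to be found in the camera images.
- punch_mid (a point): Middle of the grip of the loose automatic centre punch, standing upright in its stand; z points up to its cap. Grip: ribbed steel barrel, 24 mm diameter, 70 mm long (35 mm each way), blue band near its top. Below its flat shoulder: a dark nose, 14 mm diameter, 24 mm long, end tapered to 10 mm; then the sprung point, 8 mm diameter, 42 mm long, ending in a blunt cone. About 0.23 kg.
- punch_tip (a point): Tip of the point, 101 mm below punch_mid. Pressed, the point slides up: load 1 N, rising 2.4 N per mm; after about 5 mm, at about 12 to 13 N, the spring trips and the load drops at once by several N (how far depends on how stiffly it is held). Pressed on, it rises again until the point meets its stop, 12.5 mm in; do not go past 11.5 mm. Unloading resets it.
- punch_telltale (a point): Top of the small red tell-tale pin (6 mm diameter) in the centre of the punch's cap. At rest it is hidden just under the cap's top; when the spring trips it pops about 5 to 6 mm out, and drops back when the load is taken off. The point is 35 mm above punch_mid at rest.
- bush_mouth (a point): Centre of the mouth of the brass guide bush on the jig, 60 mm above the bench; z points up. Inside, a funnel 23 mm wide narrows over 10 mm of depth to a straight hole 11 mm in diameter. In the hole is the crown of the domed copper lid; domes differ, so it lies anywhere from 12 to 30 mm below the mouth, to be found by feel.
- jig: Jig, fixed to the bench; origin at the centre of its underside. Dark steel base 130 x 130 x 18 mm, on it a copper lid (its 124 mm rim shows), clamped under a grey guide block 70 x 70 mm whose top is 50 mm above the bench; the brass bush stands 10 mm out of its centre. More than 25 N between punch and jig damages the lid.
- stand_hole (a point): Centre of the mouth of the hole in the top of the stand; z points up. The stand is a wooden block 70 x 70 mm, 72 mm high, fixed to the bench; the hole is 18 mm in diameter and 69 mm deep. When the punch is home its nose is in the hole, its shoulder rests flat on the block's top, and punch_mid is 35 mm above this point.
- beaker: Bystander, not to be moved: loose copper beaker, 64 mm in diameter, 70 mm high; origin at the centre of its underside.
- wood_former: Bystander, not to be moved: loose turned wooden former, up to 66 mm in diameter, 50 mm high; origin at the centre of its underside.
- bar: Bystander, not to be moved: loose green bar of polishing compound, 45 x 60 mm, 40 mm high; origin at the centre of its underside.
There are look-alikes about, which are no part of the job. Of the things that look like the jig, the larger one is meant.

How it is judged:
By the outcome, as a careful person would: the job done as asked, in the order asked, and still so for the second after the job is handed in, with the robot touching nothing.
It also fails if it takes over 51 s, if anything falls off the work surface, if the arm or the gripper's body presses on something with over 40 N, if the wrist force passes 120 N, or if a joint passes its speed limit or range.

## Working session

There is one attempt and no reset: what is moved stays moved. The work goes in short steps, Python scripts to look and compute and a tool call to move; the robot and the scene stay as the last step left them, time stands still between calls to the robot, and variables do not carry over. Pictures are saved under pics/ and viewed, and the job is handed in when it is done.

Besides the shell and the picture viewer there is one more tool, called after "Call:" as name(argument=value, ...) on one line, values as JSON. carry_out: Moves the arm, as the interface text tells. Its arguments: {"type":"object","properties":{"steps":{"type":"array"},"hand":{"type":"number"},"squeeze":{"type":"number"}},"required":["steps"]}

```bash
ls; mkdir -p pics; cat > h.py <<'E'
import numpy as np, cv2, json
from workcell import bot
def proj(c,P):
    M=np.linalg.inv(c['cam_to_world']); p=M[:3,:3]@np.array(P)+M[:3,3]
    q=np.array([p[0],-p[1],-p[2]]); u=np.array(c['mtx'])@q; return u[:2]/u[2]
def ray(c,uv):
    d=np.linalg.inv(np.array(c['mtx']))@np.array([uv[0],uv[1],1.]); d=np.array([d[0],-d[1],-d[2]])
    T=np.array(c['cam_to_world']); d=T[:3,:3]@d; return T[:3,3],d/np.linalg.norm(d)
def atz(c,uv,z):
    o,d=ray(c,uv); return o+d*(z-o[2])/d[2]
def tri(rs):
    A=np.zeros((3,3));b=np.zeros(3)
    for o,d in rs:
        P=np.eye(3)-np.outer(d,d);A+=P;b+=P@o
    X=np.linalg.solve(A,b); return X,[np.linalg.norm((np.eye(3)-np.outer(d,d))@(X-o)) for o,d in rs]
def save(img,name,scale=1):
    im=cv2.cvtColor(img,cv2.COLOR_RGB2BGR)
    if scale!=1: im=cv2.resize(im,None,fx=scale,fy=scale,interpolation=cv2.INTER_CUBIC)
    cv2.imwrite('pics/'+name,im)
E
python3 - <<'E'
from h import *
print(bot.read_state())
for n in ['side','top']:
    c=bot.camera(n); save(c['image'],n+'0.png',1.5); print(n,{k:(v if k!='image' else 0) for k,v in c.items()})
    for q in ['punch_mid','punch_tip','punch_telltale','bush_mouth','jig','stand_hole','beaker','wood_former','bar']:
        print(q,[(np.round(d['uv'],1).tolist(),round(d['p'],2)) for d in bot.spot_point(q,c)])
E
```

```text
pics
{'time_s': 0.0, 'joint_pos': array([ 1.16416104e+00,  1.16489604e-01,  1.44225021e+00,  1.38569315e-05,
        1.58396494e+00, -3.77903658e-02]), 'joint_velocities': array([-0.00027455, -0.00101763,  0.00124878,  0.00066551,  0.00281814,
       -0.0007114 ]), 'joint_efforts': array([-4.93390689e-04, -7.21251440e+01, -6.22598577e+01,  7.79316388e-02,
        2.39908107e-02, -5.80299593e-05]), 'tool_pos': array([0.2432709 , 0.62939352, 0.1822121 ]), 'eef_rot': array([-0.58300467,  0.58341622,  0.39949667, -0.40016682]), 'contact_force': array([ 0.53273523,  0.30584004, -0.01203549]), 'torque': array([-0.05137923,  0.06038378,  0.05946455]), 'finger_gap': 0.09298645345037908}
side {'image': 0, 'mtx': array([[441.06265146,   0.        , 258.62905914],
       [  0.        , 441.06265146, 194.29767176],
       [  0.        ,   0.        ,   1.        ]]), 'cam_to_world': array([[ 0.63516114,  0.52751412, -0.5641801 ,  0.0061024 ],
       [-0.77216717,  0.41654599, -0.4798409 , -0.50388552],
       [-0.01811589,  0.74041765,  0.67190291,  0.82303109],
       [ 0.        ,  0.        ,
[... 490 characters left out ...]
0.        ,   0.        ,   1.        ]]), 'cam_to_world': array([[ 0.00410507,  0.98660391, -0.1630824 ,  0.40390757],
       [-0.99989612,  0.00630304,  0.01296253,  0.01318342],
       [ 0.0138168 ,  0.16301225,  0.98652729,  1.14812957],
       [ 0.        ,  0.        ,  0.        ,  1.        ]]), 'shot': 2}
punch_mid [([164.8, 231.4], 0.56)]
punch_tip []
punch_telltale []
bush_mouth [([335.1, 285.6], 0.86), ([322.8, 210.2], 0.71)]
jig [([314.0, 216.3], 0.86), ([329.9, 289.4], 0.84)]
stand_hole [([159.6, 233.2], 0.76)]
beaker [([261.4, 218.5], 0.69), ([315.7, 215.9], 0.34), ([190.1, 119.6], 0.29)]
wood_former [([192.3, 121.3], 0.93), ([321.6, 216.7], 0.27)]
bar [([317.8, 124.6], 0.95)]
```

View pics/side0.png

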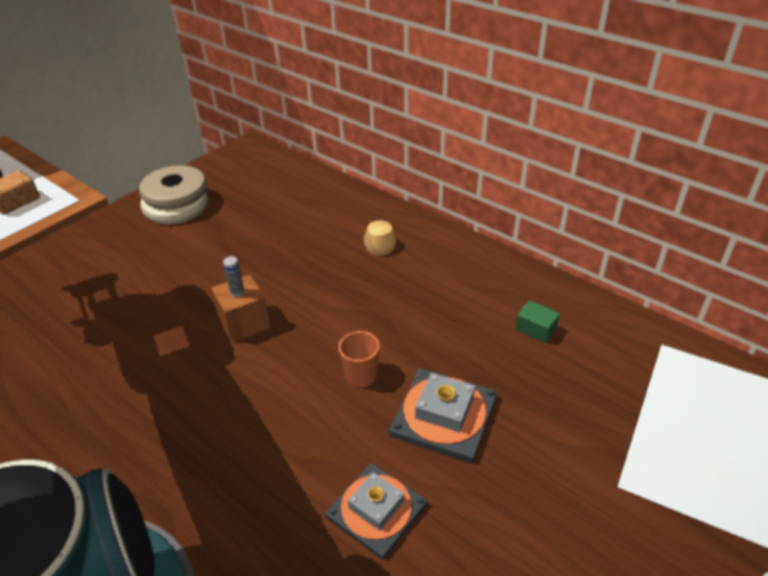

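View pics/top0.png

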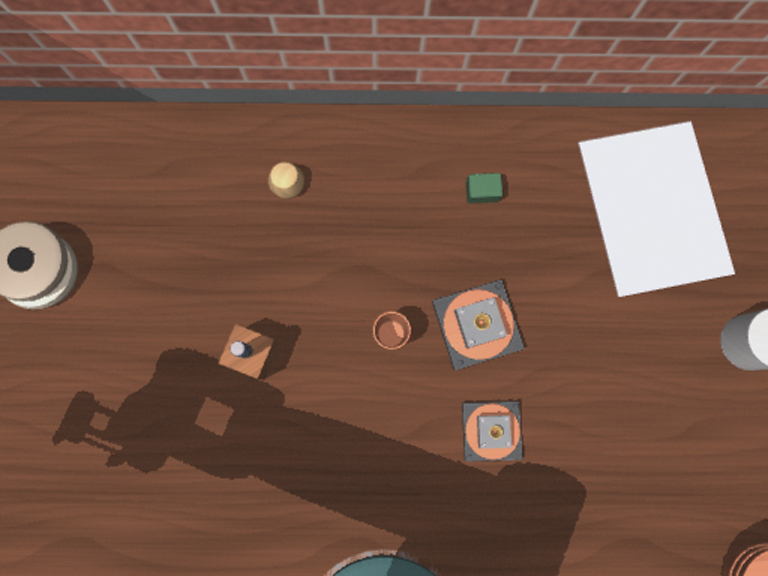

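Candidates in the top view:
- Punch: one only, cap at about (160,233), standing in its stand.
- Jigs: the large one at about (322,215) and the small one nearer the robot at about (330,288). By the description I take the large one.

I'll check the choice in close crops.

```bash
python3 - <<'E'
from h import *
cs={n:bot.camera(n) for n in ['side','top']}
def crop(c,u,v,r,s=5): 
    im=c['image'][max(0,v-r):v+r,max(0,u-r):u+r]; return cv2.resize(im,(400,400),interpolation=cv2.INTER_CUBIC)
row1=np.hstack([crop(cs['side'],155,190,40),crop(cs['top'],162,233,25)])
save(row1,'c1.png')
save(np.hstack([crop(cs['side'],297,272,40),crop(cs['top'],320,215,40)]),'c2.png')
s,t=cs['side'],cs['top']
X,e=tri([ray(s,(297.0,259.1)),ray(t,(322.8,210.2))]);print('bush tri',X,e)
for c,uv in [(s,(297.0,259.1)),(t,(322.8,210.2))]: print('bush@.06',atz(c,uv,.06))
for c,uv in [(s,(153.6,182.4)),(t,(164.8,231.4))]: print('mid@.107',atz(c,uv,.107))
for c,uv in [(s,(154.4,190.2)),(t,(159.6,233.2))]: print('hole@.072',atz(c,uv,.072))
for n,c in cs.items():
  for q in ['punch_mid','bush_mouth']:
    for m in bot.masks_of(q,c): print(n,q,m['bbox'],m['p'])
E
```

```text
bush tri [ 0.53519268 -0.16519182  0.06417137] [np.float64(0.003926014562921391), np.float64(0.003926014562921458)]
bush@.06 [ 0.53471158 -0.16106172  0.06      ]
bush@.06 [ 0.53863292 -0.16862915  0.06      ]
mid@.107 [0.47838867 0.24236835 0.107     ]
mid@.107 [0.47907525 0.22252022 0.107     ]
hole@.072 [0.48233873 0.25333036 0.072     ]
hole@.072 [0.4770562  0.24230771 0.072     ]
side punch_mid [150.0, 169.8, 10.3, 25.1] 0.58
side bush_mouth [220.3, 308.8, 61.7, 65.8] 0.75
side bush_mouth [258.7, 246.6, 74.9, 64.5] 0.63
top punch_mid [157.3, 225.8, 12.6, 12.9] 0.65
top bush_mouth [290.1, 188.1, 60.3, 59.0] 0.71
```

View pics/c1.png

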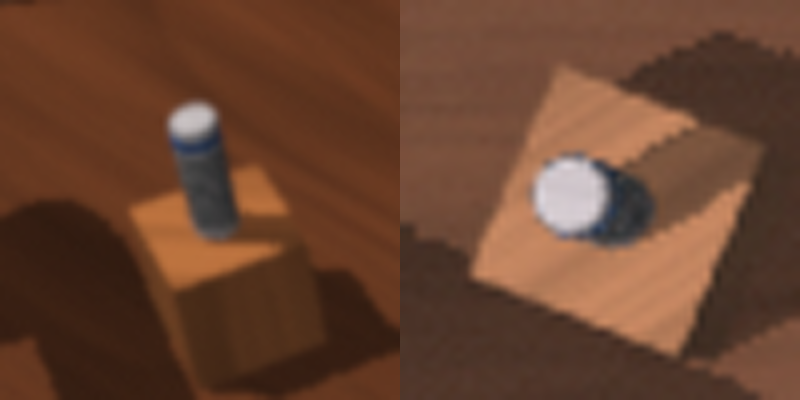

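View pics/c2.png

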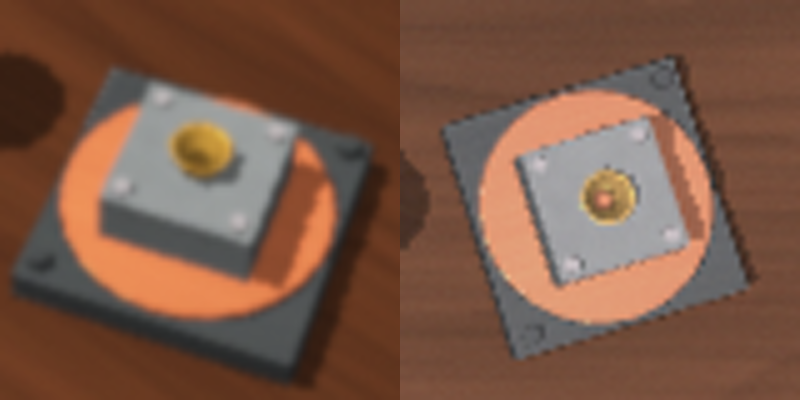

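```bash
python3 - <<'E'
from h import *
cs={n:bot.camera(n) for n in ['side','top']}
s,t=cs['side'],cs['top']
for n,c,(u0,v0,w) in [('side',s,(297,261,13)),('top',t,(321,214,10))]:
    im=c['image'][v0-w:v0+w+1,u0-w:u0+w+1].astype(int); R,G,B=im[...,0],im[...,1],im[...,2]
    m=((R-B)>45); n_,lab,st,cen=cv2.connectedComponentsWithStats(m.astype(np.uint8))
    k=lab[w,w]; print(n,'brass',st[k],cen[k]+[u0-w,v0-w])
    print('\n'.join(''.join('#' if x else '.' for x in r) for r in m))
    im=c['image']
def rep(name,us,ut,z):
    X,e=tri([ray(s,us),ray(t,ut)]); print(name,'tri',X.round(4),e[0].round(4),'side',atz(s,us,z).round(4),'top',atz(t,ut,z).round(4))
rep('bush',(296.8,260.9),(321.0,214.0),.06)
rep('cap',(153.2,173.4),(158.1,232.1),.142)
for n,c,(u0,v0,w) in [('side',s,(153,174,9)),('top',t,(158,232,9))]:
    im=c['image'][v0-w:v0+w+1,u0-w:u0+w+1].astype(int)
    m=im.min(2)>130; ys,xs=np.nonzero(m);print(n,'cap',xs.mean()+u0-w,ys.mean()+v0-w,len(xs), xs.min()+u0-w,xs.max()+u0-w,ys.min()+v0-w,ys.max()+v0-w)
E
```

```text
side brass [  7   8  13  11 113] [296.84955752 261.21238938]
.........##################
............###############
..............#############
...............############
................###########
#..................########
#......................####
#..........................
...........####............
.........########..........
........##########.........
.......############........
.......#############.......
.......#############.......
.......#############.......
.......#############.......
........###########........
.........#########.........
..........#######..........
...........................
...........................
...........................
...........................
...........................
...........................
...........................
...........................
top brass [ 5  5 11 11 96] [321.07291667 214.03125   ]
.....................
.....................
.....................
.....................
.....................
........####.........
.......########......
......#########......
......##########.....
.....###########.....
.....###########.....
.....###########.....
.....###########.....
......#########......
.......#######.......
........#####........
.....................
.....................
.....................
.....................
.....................
bush tri [ 0.5291 -0.164   0.0612] 0.0005 side [ 0.5303 -0.1637  0.06  ] top [ 0.5288 -0.1638  0.06  ]
cap tri [0.475  0.2302 0.1446] 0.0004 side [0.477  0.2328 0.142 ] top [0.4748 0.231  0.142 ]
side cap 152.825 173.6 40 149 157 171 176
top cap 157.85294117647058 231.86764705882354 68 154 162 228 236
```

Side crop: punch cap at (153,174) in its stand. Top crop: cap at (158,232). The large jig's bush mouth is at (297,261) in the side view and (321,214) in the top view, with the larger base plate and 124 mm rim, so the choice holds.

```bash
cat >> h.py <<'E'
from scipy.spatial.transform import Rotation as Ro
def st():
    s=bot.read_state(); q=s['eef_rot']; R=Ro.from_quat([q[1],q[2],q[3],q[0]]).as_matrix(); return s,np.array(s['tool_pos']),R
def plan(target,jaw=None):
    s,p,R=st(); print('t',round(s['time_s'],2),'p',p.round(4),'F',s['contact_force'].round(2),'T',s['torque'].round(2),'gap',round(s['finger_gap'],4),'J',s['joint_pos'].round(2)); print('axes x',R[:,0].round(4),'y',R[:,1].round(4),'z',R[:,2].round(4))
    print('shift in tool axes',(R.T@(np.array(target)-p)).round(4))
    if jaw is not None:
        x=np.array([jaw[0],jaw[1],0.]);x/=np.linalg.norm(x)
        if x@R[:,0]<0:x=-x
        z=np.array([0,0,-1.]) if abs(R[2,2])>.5 else None
        # approach axis
        A=R.copy()
        for zz in [R[:,2]]: pass
        # keep approach column
        k=1 if abs(R[2,1])>.5 else 2
        a=np.zeros(3);a[2]=np.sign(R[2,k])
        if k==1: N=np.c_[x,a,np.cross(x,a)]
        else: N=np.c_[x,np.cross(a,x),a]
        print('rotvec tool',Ro.from_matrix(R.T@N).as_rotvec().round(4)); return R.T@(np.array(target)-p),N
E
python3 - <<'E'
from h import *
plan([.4755,.2315,.25],jaw=(-.545,.84))
E
```

```text
t 1.4 p [0.2434 0.6296 0.1829] F [ 0.11 -0.33 -0.63] T [-0.01 -0.02  0.02] gap 0.0928 J [ 1.16  0.12  1.44  0.    1.58 -0.04]
axes x [0.3605 0.9328 0.    ] y [-0.  0. -1.] z [-0.9328  0.3605  0.    ]
shift in tool axes [-0.2877 -0.0671 -0.3601]
rotvec tool [-0.     -0.9443  0.    ]
```

Call:
carry_out(steps=[{"x":-0.018,"y":-0.0042,"z":-0.0225},{"x":-0.018,"y":-0.0042,"z":-0.0225},{"x":-0.018,"y":-0.0042,"z":-0.0225},{"x":-0.018,"y":-0.0042,"z":-0.0225},{"x":-0.018,"y":-0.0042,"z":-0.0225},{"x":-0.018,"y":-0.0042,"z":-0.0225},{"x":-0.018,"y":-0.0042,"z":-0.0225},{"x":-0.018,"y":-0.0042,"z":-0.0225}], hand=0)

```text
invalid input
```

Call:
carry_out(steps=[{"x":-0.018,"y":-0.0042,"z":-0.0225},{"x":-0.018,"y":-0.0042,"z":-0.0225},{"x":-0.018,"y":-0.0042,"z":-0.0225},{"x":-0.018,"y":-0.0042,"z":-0.0225},{"x":-0.018,"y":-0.0042,"z":-0.0225},{"x":-0.018,"y":-0.0042,"z":-0.0225},{"x":-0.018,"y":-0.0042,"z":-0.0225},{"x":-0.018,"y":-0.0042,"z":-0.0225}])

```text
invalid input
```

Call:
carry_out(steps=[{"ay":0.1465},{"ay":0.1465},{"ay":0.1465},{"ay":0.1465},{"ay":0.1465},{"ay":0.1465},{"ay":0.1465},{"ay":0.1465}])

```text
invalid input
```

Call:
carry_out(steps=[{"ay":0.1465},{"ay":0.1465},{"ay":0.1465},{"ay":0.1465},{"ay":0.1465},{"ay":0.1465},{"ay":0.1465}])

```text
invalid input
```

```bash
python3 - <<'E'
from h import *
plan([.4755,.2315,.100],jaw=(-.545,.84))
c=bot.camera('top'); save(c['image'],'t1.png',1.5)
E
```

```text
t 1.4 p [0.2434 0.6296 0.1829] F [ 0.11 -0.33 -0.63] T [-0.01 -0.02  0.02] gap 0.0928 J [ 1.16  0.12  1.44  0.    1.58 -0.04]
axes x [0.3605 0.9328 0.    ] y [-0.  0. -1.] z [-0.9328  0.3605  0.    ]
shift in tool axes [-0.2877  0.0829 -0.3601]
rotvec tool [-0.     -0.9443  0.    ]
```

Call:
carry_out(steps=[{"x":-0.018,"y":-0.004,"z":-0.022,"ax":0,"ay":0,"az":0}])

```text
time_s: 1.55
tool_pos: [0.2563, 0.6058, 0.1859]
eef_rot: [-0.583, 0.583, 0.4, -0.401]
contact_force: [1.0, -0.5, -0.1]
finger_gap: 0.0928
```

Call:
carry_out(steps=[{"x":-0.018,"y":-0.004,"z":-0.0225,"ax":0,"ay":0,"az":0},{"x":-0.018,"y":-0.004,"z":-0.0225,"ax":0,"ay":0,"az":0},{"x":-0.018,"y":-0.004,"z":-0.0225,"ax":0,"ay":0,"az":0},{"x":-0.018,"y":-0.004,"z":-0.0225,"ax":0,"ay":0,"az":0},{"x":-0.018,"y":-0.004,"z":-0.0225,"ax":0,"ay":0,"az":0},{"x":-0.018,"y":-0.004,"z":-0.0225,"ax":0,"ay":0,"az":0},{"x":-0.018,"y":-0.004,"z":-0.0225,"ax":0,"ay":0,"az":0},{"x":-0.018,"y":-0.004,"z":-0.0225,"ax":0,"ay":0,"az":0}])

```text
time_s: 2.35
tool_pos: [0.3738, 0.4046, 0.2192]
eef_rot: [0.583, -0.583, -0.4, 0.4]
contact_force: [0.1, 0.2, 0.2]
finger_gap: 0.0929
```

Call:
carry_out(steps=[{"x":-0.018,"y":-0.004,"z":-0.0225,"ax":0,"ay":0,"az":0},{"x":-0.018,"y":-0.004,"z":-0.0225,"ax":0,"ay":0,"az":0},{"x":-0.018,"y":-0.004,"z":-0.0225,"ax":0,"ay":0,"az":0},{"x":-0.018,"y":-0.004,"z":-0.0225,"ax":0,"ay":0,"az":0},{"x":-0.018,"y":-0.004,"z":-0.0225,"ax":0,"ay":0,"az":0},{"x":-0.018,"y":-0.004,"z":-0.0225,"ax":0,"ay":0,"az":0},{"x":-0.018,"y":-0.004,"z":-0.0225,"ax":0,"ay":0,"az":0}])

```text
time_s: 3.05
tool_pos: [0.4753, 0.2303, 0.2473]
eef_rot: [-0.583, 0.583, 0.4, -0.4]
contact_force: [0.4, 0.3, 0.3]
finger_gap: 0.0927
```

Call:
carry_out(steps=[{"x":0,"y":0,"z":0,"ax":0,"ay":0.1465,"az":0},{"x":0,"y":0,"z":0,"ax":0,"ay":0.1465,"az":0},{"x":0,"y":0,"z":0,"ax":0,"ay":0.1465,"az":0},{"x":0,"y":0,"z":0,"ax":0,"ay":0.1465,"az":0},{"x":0,"y":0,"z":0,"ax":0,"ay":0.1465,"az":0},{"x":0,"y":0,"z":0,"ax":0,"ay":0.1465,"az":0},{"x":0,"y":0,"z":0,"ax":0,"ay":0.1465,"az":0},{"x":0,"y":0,"z":0,"ax":0,"ay":0.1465,"az":0}])

```text
time_s: 3.85
tool_pos: [0.4748, 0.2314, 0.247]
eef_rot: [0.707, -0.707, -0.009, 0.008]
contact_force: [-0.5, 1.1, -0.2]
finger_gap: 0.0928
```

Call:
carry_out(steps=[{"x":0,"y":0,"z":0,"ax":0,"ay":0.1465,"az":0},{"x":0,"y":0,"z":0,"ax":0,"ay":0.1465,"az":0},{"x":0,"y":0,"z":0,"ax":0,"ay":0.1465,"az":0},{"x":0,"y":0,"z":0,"ax":0,"ay":0.1465,"az":0},{"x":0,"y":0,"z":0,"ax":0,"ay":0.1465,"az":0},{"x":0,"y":0,"z":0,"ax":0,"ay":0.1465,"az":0},{"x":0,"y":0,"z":0,"ax":0,"ay":0.1465,"az":0}])

```text
time_s: 4.55
tool_pos: [0.4748, 0.2314, 0.247]
eef_rot: [0.62, -0.62, 0.339, -0.34]
contact_force: [0.3, -0.5, -0.4]
finger_gap: 0.0929
```

```bash
python3 - <<'E'
from h import *
plan([.4755,.2315,.100],jaw=(-.545,.84))
E
```

```text
t 4.55 p [0.4748 0.2314 0.247 ] F [ 0.27 -0.53 -0.43] T [-0.06  0.12 -0.03] gap 0.0929 J [ 0.41 -0.22  1.66  0.    1.7   1.41]
axes x [ 0.5391 -0.8423  0.    ] y [ 2.e-04  1.e-04 -1.e+00] z [8.423e-01 5.391e-01 2.000e-04]
shift in tool axes [0.0003 0.147  0.0006]
rotvec tool [-0.0002 -0.0062  0.    ]
```

Call:
carry_out(steps=[{"x":0,"y":0.021,"z":0.0003,"ax":0,"ay":0,"az":0},{"x":0,"y":0.021,"z":0.0003,"ax":0,"ay":0,"az":0},{"x":0,"y":0.021,"z":0,"ax":0,"ay":0,"az":0},{"x":0,"y":0.021,"z":0,"ax":0,"ay":0,"az":0},{"x":0,"y":0.021,"z":0,"ax":0,"ay":0,"az":0},{"x":0,"y":0.021,"z":0,"ax":0,"ay":0,"az":0},{"x":0,"y":0.021,"z":0,"ax":0,"ay":0,"az":0}])

```text
time_s: 5.25
tool_pos: [0.4753, 0.2317, 0.0992]
eef_rot: [0.621, -0.621, 0.338, -0.338]
contact_force: [-0.3, 0.7, -0.5]
finger_gap: 0.0932
```

```bash
python3 - <<'E'
from h import *
plan([.4755,.2315,.100])
c=bot.camera('side'); save(cv2.resize(c['image'][130:250,90:230],(700,600),interpolation=cv2.INTER_CUBIC),'s1.png')
E
```

```text
t 5.25 p [0.4753 0.2317 0.0992] F [-0.32  0.67 -0.47] T [-0.01  0.17  0.04] gap 0.0932 J [ 0.41 -0.17  1.86  0.    1.45  1.4 ]
axes x [ 0.5441 -0.839   0.    ] y [ 3.e-04  1.e-04 -1.e+00] z [8.390e-01 5.441e-01 3.000e-04]
shift in tool axes [ 0.0003 -0.0008  0.0001]
```

View pics/s1.png

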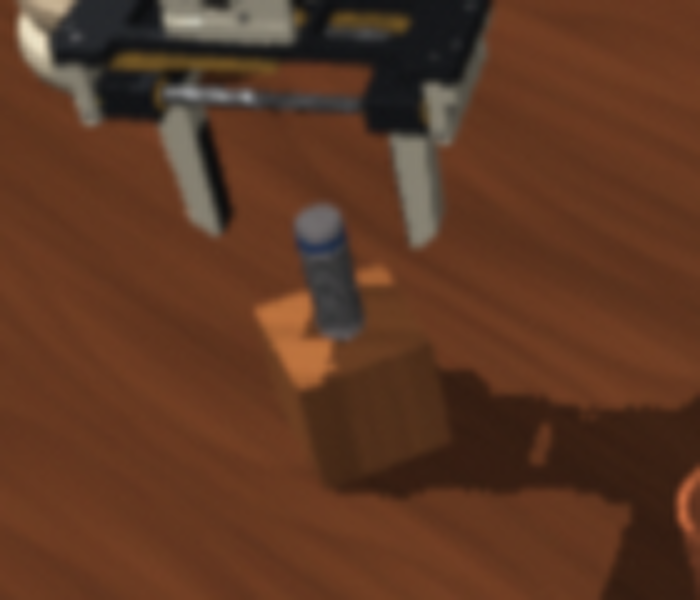

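The punch cap at crop pixel (320,220) sits midway between the fingertips at (212,230) and (425,240), and the cap is visible. I'll close on it.

Call:
carry_out(steps=[{"x":0,"y":0,"z":0,"ax":0,"ay":0,"az":0},{"x":0,"y":0,"z":0,"ax":0,"ay":0,"az":0},{"x":0,"y":0,"z":0,"ax":0,"ay":0,"az":0},{"x":0,"y":0,"z":0,"ax":0,"ay":0,"az":0},{"x":0,"y":0,"z":0,"ax":0,"ay":0,"az":0},{"x":0,"y":0,"z":0,"ax":0,"ay":0,"az":0}], hand=1, squeeze=10)

```text
time_s: 5.9
tool_pos: [0.4754, 0.2317, 0.1002]
eef_rot: [0.621, -0.621, 0.338, -0.338]
contact_force: [0.0, 0.3, -0.7]
finger_gap: 0.0499
```

Call:
carry_out(steps=[{"x":0,"y":0,"z":0,"ax":0,"ay":0,"az":0},{"x":0,"y":0,"z":0,"ax":0,"ay":0,"az":0},{"x":0,"y":0,"z":0,"ax":0,"ay":0,"az":0}], squeeze=40)

```text
time_s: 6.2
tool_pos: [0.4753, 0.2317, 0.0999]
eef_rot: [-0.621, 0.621, -0.338, 0.338]
contact_force: [-0.3, -0.9, -0.5]
finger_gap: 0.0259
```

```bash
python3 - <<'E'
from h import *
plan([.4755,.2315,.2])
c=bot.camera('side'); save(cv2.resize(c['image'][130:250,90:230],(700,600),interpolation=cv2.INTER_CUBIC),'s2.png')
E
```

```text
t 6.2 p [0.4753 0.2317 0.0999] F [-0.29 -0.94 -0.51] T [ 0.02  0.13 -0.01] gap 0.0259 J [ 0.41 -0.17  1.86 -0.    1.46  1.4 ]
axes x [ 0.5441 -0.839   0.    ] y [-0. -0. -1.] z [ 0.839   0.5441 -0.    ]
shift in tool axes [ 0.0003 -0.1001  0.    ]
```

View pics/s2.png

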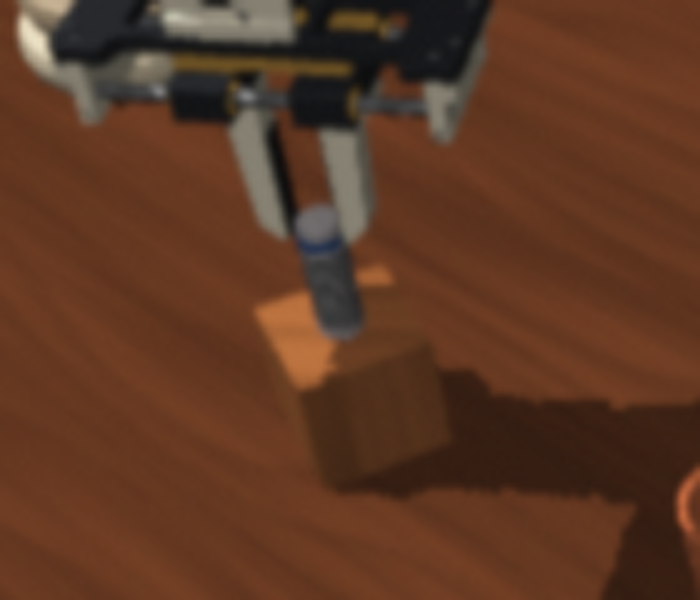

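Call:
carry_out(steps=[{"x":0,"y":0,"z":0,"ax":0,"ay":0,"az":0},{"x":0,"y":0,"z":0,"ax":0,"ay":0,"az":0}])

```text
time_s: 6.45
tool_pos: [0.4753, 0.2317, 0.0999]
eef_rot: [-0.621, 0.621, -0.338, 0.338]
contact_force: [0.5, 0.6, -1.3]
finger_gap: 0.0218
```

```bash
python3 - <<'E'
from h import *
s,p,R=st(); print(s['finger_gap'],p, s['contact_force'],s['torque'])
c=bot.camera('side'); t=bot.camera('top')
for P in [p, p-R[:,1]*.019,p-R[:,1]*.04,(.4755,.2315,.142),(.4755,.2315,.072)]:
    u=proj(c,P); print(P,u.round(1),'crop',((u-[90,130])*5).round(0),'top',proj(t,P).round(1))
save(cv2.resize(c['image'][130:250,90:230],(700,600),interpolation=cv2.INTER_CUBIC),'s3.png')
save(cv2.resize(t['image'][190:280,110:215],(700,600),interpolation=cv2.INTER_CUBIC),'t3.png')
E
```

```text
0.02176002406100343 [0.47533936 0.23173093 0.09994203] [ 0.54967909  0.62940108 -1.27987112] [ 0.04072499  0.11674092 -0.01381551]
[0.47533936 0.23173093 0.09994203] [156.  186.9] crop [330. 284.] top [161.5 233.1]
[0.4753403  0.2317306  0.11894203] [154.6 181.1] crop [323. 256.] top [159.9 232.6]
[0.47534135 0.23173023 0.13994203] [153.1 174.6] crop [316. 223.] top [158.  231.9]
(0.4755, 0.2315, 0.142) [153.1 173.9] crop [315. 220.] top [157.9 231.8]
(0.4755, 0.2315, 0.072) [158.  195.1] crop [340. 326.] top [163.9 233.8]
```

View pics/s3.png

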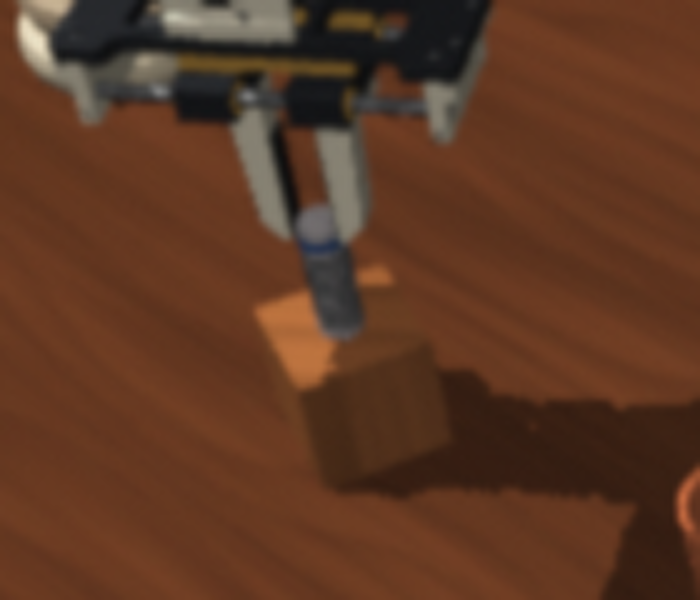

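View pics/t3.png

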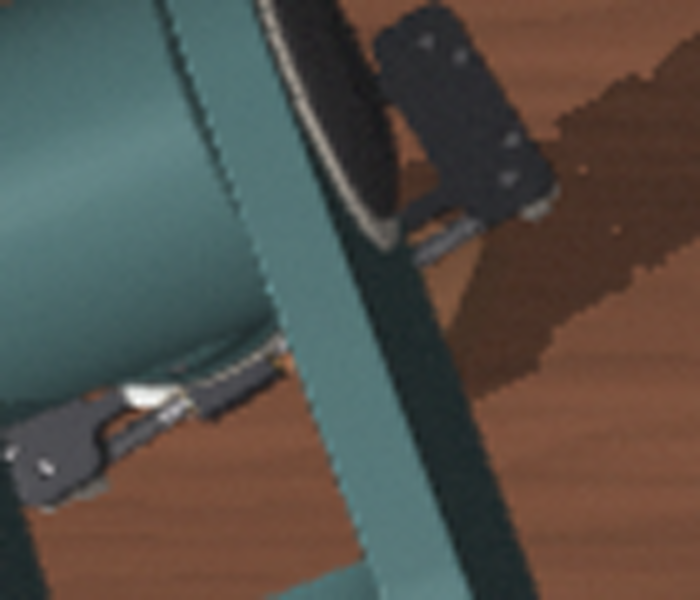

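Call:
carry_out(steps=[{"x":0,"y":0,"z":0,"ax":0,"ay":0,"az":0}])

```text
time_s: 6.65
tool_pos: [0.4753, 0.2317, 0.0999]
eef_rot: [-0.621, 0.621, -0.338, 0.338]
contact_force: [-0.8, 0.0, 0.7]
finger_gap: 0.0215
```

```bash
python3 - <<'E'
from h import *
s,p,R=st(); print(s['finger_gap'],p, s['contact_force'],s['torque'])
c=bot.camera('side')
print(atz(c,(152.4,178),.1),atz(c,(152.4,178),.12))
save(cv2.resize(c['image'][140:210,110:190],(686,600),interpolation=cv2.INTER_CUBIC),'s4.png')
for q in ['punch_mid','stand_hole']: print(q,[(d['uv'],d['p']) for d in bot.spot_point(q,c)])
E
```

```text
0.02149092043367224 [0.47533196 0.23173057 0.09992501] [-0.78090171  0.01108054  0.7462775 ] [-0.00173902  0.18769894  0.0392926 ]
[0.49253673 0.26548213 0.1       ] [0.47908131 0.2442004  0.12      ]
punch_mid [([256.6, 166.7], 0.63), ([156.6, 185.9], 0.54)]
stand_hole [([155.8, 189.3], 0.62)]
```

View pics/s4.png

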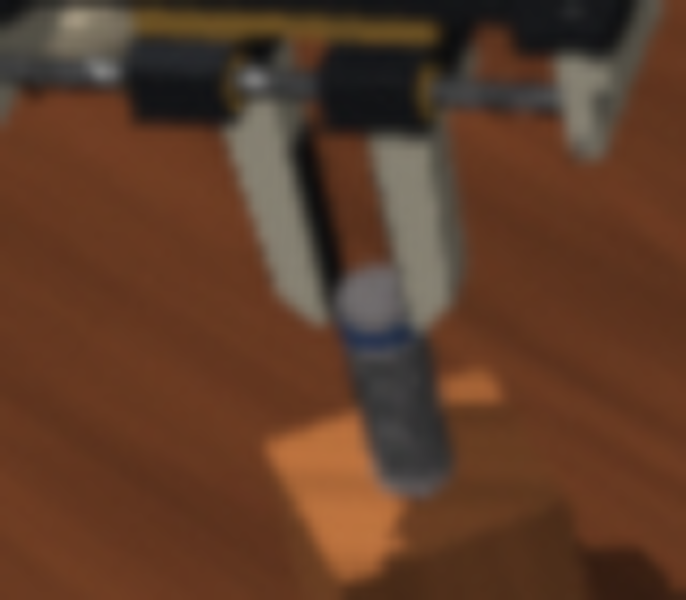

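The grip has stalled at 21.5 mm, but the fingertips show at about crop (330,320). That is roughly 25 mm higher on the barrel than the reported TCP, just at the blue band. I'll open and regrip about 18 mm lower, which still clears the stand top.

Call:
carry_out(steps=[{"x":0,"y":0,"z":0,"ax":0,"ay":0,"az":0},{"x":0,"y":0,"z":0,"ax":0,"ay":0,"az":0},{"x":0,"y":0,"z":0,"ax":0,"ay":0,"az":0}], hand=0.55, squeeze=20)

```text
time_s: 7.1
tool_pos: [0.4754, 0.2317, 0.1]
eef_rot: [-0.621, 0.621, -0.338, 0.338]
contact_force: [-0.3, 1.5, -0.2]
finger_gap: 0.0398
```

```bash
python3 - <<'E'
from h import *
s,p,R=st(); print(s['finger_gap'],p, s['contact_force'],s['torque'])
c=bot.camera('side')
save(cv2.resize(c['image'][140:210,110:190],(686,600),interpolation=cv2.INTER_CUBIC),'s5.png')
E
```

```text
0.03979452685063708 [0.47535815 0.23171114 0.09995644] [-0.2960395   1.5163561  -0.22817953] [-0.10750826  0.12415075  0.0348428 ]
```

View pics/s5.png

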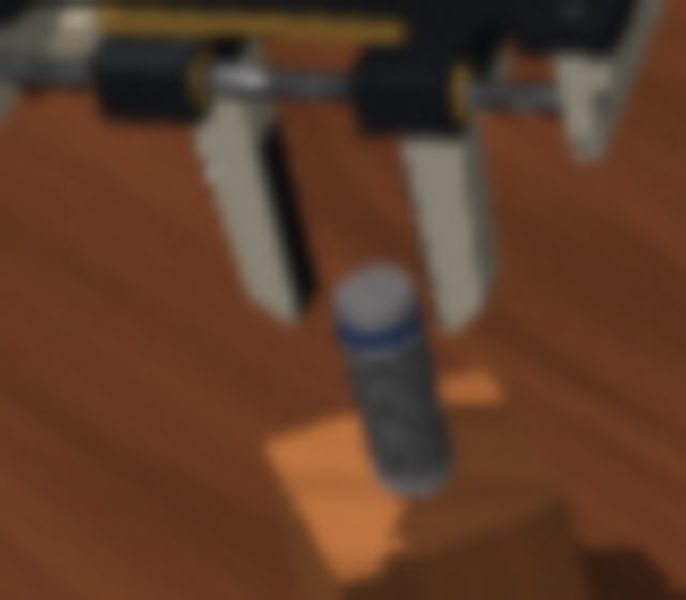

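Call:
carry_out(steps=[{"x":0,"y":0.006,"z":0,"ax":0,"ay":0,"az":0},{"x":0,"y":0.006,"z":0,"ax":0,"ay":0,"az":0},{"x":0,"y":0.006,"z":0,"ax":0,"ay":0,"az":0},{"x":0,"y":0,"z":0,"ax":0,"ay":0,"az":0}])

```text
time_s: 7.55
tool_pos: [0.4748, 0.2315, 0.0806]
eef_rot: [-0.621, 0.622, -0.338, 0.337]
contact_force: [0.1, 0.1, -0.2]
finger_gap: 0.0416
```

```bash
python3 - <<'E'
from h import *
s,p,R=st(); print(s['finger_gap'],p, s['contact_force'],s['torque'])
c=bot.camera('side')
save(cv2.resize(c['image'][140:210,110:190],(686,600),interpolation=cv2.INTER_CUBIC),'s6.png')
E
```

```text
0.041588754489084355 [0.47482291 0.23147001 0.0806221 ] [ 0.05672976  0.12031661 -0.1819454 ] [-0.03941356  0.15708748 -0.00881491]
```

View pics/s6.png

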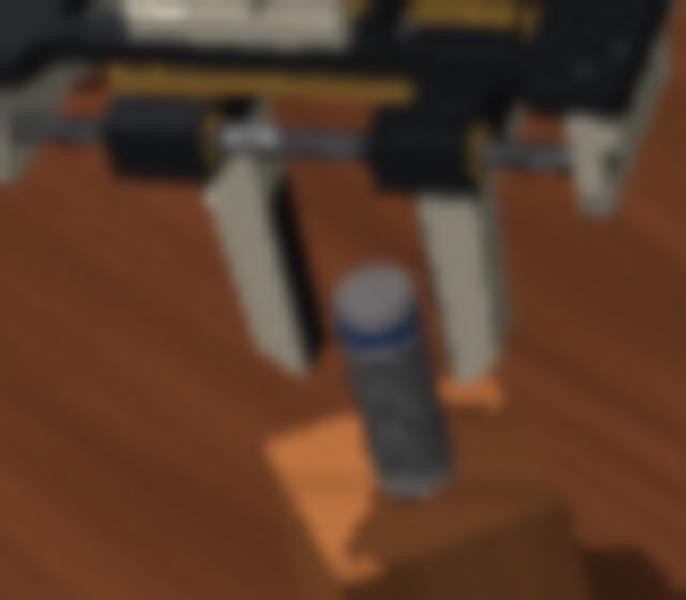

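Call:
carry_out(steps=[{"x":0,"y":0,"z":0,"ax":0,"ay":0,"az":0},{"x":0,"y":0,"z":0,"ax":0,"ay":0,"az":0},{"x":0,"y":0,"z":0,"ax":0,"ay":0,"az":0},{"x":0,"y":0,"z":0,"ax":0,"ay":0,"az":0}], hand=1, squeeze=35)

```text
time_s: 8.0
tool_pos: [0.4755, 0.2318, 0.0822]
eef_rot: [0.621, -0.621, 0.338, -0.338]
contact_force: [-0.1, 0.8, 1.1]
finger_gap: 0.0228
```

```bash
python3 - <<'E'
from h import *
s,p,R=st(); print(s['finger_gap'],p, s['contact_force'],s['torque'])
c=bot.camera('side')
save(cv2.resize(c['image'][140:210,110:190],(686,600),interpolation=cv2.INTER_CUBIC),'s7.png')
E
```

```text
0.02280236750886611 [0.47545509 0.23178457 0.08219581] [-0.14398315  0.81621207  1.12848005] [0.0149721  0.18241786 0.05043177]
```

View pics/s7.png

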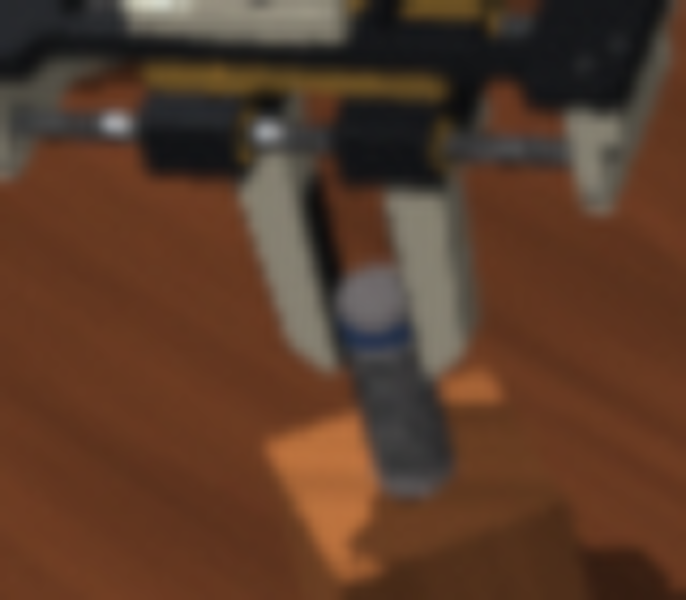

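Call:
carry_out(steps=[{"x":0,"y":-0.006,"z":0,"ax":0,"ay":0,"az":0},{"x":0,"y":-0.012,"z":0,"ax":0,"ay":0,"az":0},{"x":0,"y":-0.016,"z":0,"ax":0,"ay":0,"az":0},{"x":0,"y":-0.016,"z":0,"ax":0,"ay":0,"az":0},{"x":0,"y":-0.016,"z":0,"ax":0,"ay":0,"az":0},{"x":0,"y":-0.016,"z":0,"ax":0,"ay":0,"az":0},{"x":0,"y":-0.016,"z":0,"ax":0,"ay":0,"az":0},{"x":0,"y":-0.012,"z":0,"ax":0,"ay":0,"az":0}])

```text
time_s: 8.85
tool_pos: [0.4755, 0.2318, 0.1938]
eef_rot: [0.622, -0.621, 0.337, -0.338]
contact_force: [-0.4, 0.7, -1.6]
finger_gap: 0.0228
```

```bash
python3 - <<'E'
from h import *
plan([.529,-.164,.19])
s,p,R=st(); print(s['finger_gap'],p, s['contact_force'],s['torque'])
c=bot.camera('side')
for P in [(.4755,.2317,z) for z in [.107-.082+p[2]-.101,.107-.082+p[2]+.035]]: print(((proj(c,P)-[80,90])*5).round(0))
save(cv2.resize(c['image'][90:210,80:220],(700,600),interpolation=cv2.INTER_CUBIC),'s8.png')
E
```

```text
t 8.85 p [0.4755 0.2318 0.1938] F [-0.37  0.66 -1.61] T [-0.06  0.07 -0.04] gap 0.0228 J [ 0.41 -0.21  1.74  0.    1.61  1.4 ]
axes x [ 5.441e-01 -8.390e-01  2.000e-04] y [ 9.e-04  4.e-04 -1.e+00] z [0.839  0.5441 0.001 ]
shift in tool axes [ 0.3612  0.0037 -0.1705]
0.02284534224489601 [0.47554013 0.23180051 0.19377067] [-0.36868909  0.66031834 -1.61218739] [-0.06499783  0.06530107 -0.03728771]
[374. 457.]
[321. 229.]
```

View pics/s8.png

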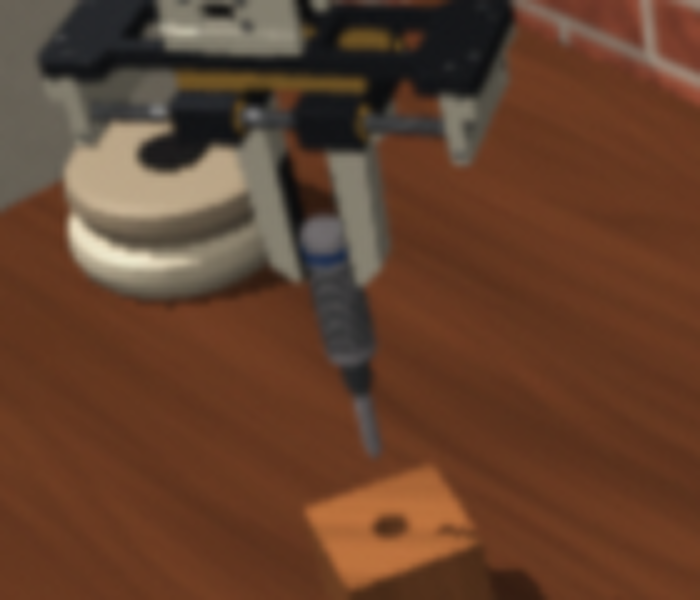

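The punch is out. Cap at crop (323,232) and tip at (374,455) match the predicted (321,229) and (374,457), so it hangs straight and hasn't slipped. The empty hole is at (391,524). Next I'll move over the bush.

Call:
carry_out(steps=[{"x":0.03,"y":0,"z":-0.0142,"ax":0,"ay":0,"az":0},{"x":0.03,"y":0,"z":-0.0142,"ax":0,"ay":0,"az":0},{"x":0.03,"y":0,"z":-0.0142,"ax":0,"ay":0,"az":0},{"x":0.03,"y":0,"z":-0.0142,"ax":0,"ay":0,"az":0},{"x":0.03,"y":0,"z":-0.0142,"ax":0,"ay":0,"az":0},{"x":0.03,"y":0,"z":-0.0142,"ax":0,"ay":0,"az":0}])

```text
time_s: 9.5
tool_pos: [0.5017, 0.033, 0.1918]
eef_rot: [-0.621, 0.621, -0.338, 0.338]
contact_force: [0.3, -0.2, -2.3]
finger_gap: 0.0231
```

Call:
carry_out(steps=[{"x":0.03,"y":0,"z":-0.0142,"ax":0,"ay":0,"az":0},{"x":0.03,"y":0,"z":-0.0142,"ax":0,"ay":0,"az":0},{"x":0.03,"y":0,"z":-0.0142,"ax":0,"ay":0,"az":0},{"x":0.03,"y":0,"z":-0.0142,"ax":0,"ay":0,"az":0},{"x":0.03,"y":0,"z":-0.0142,"ax":0,"ay":0,"az":0},{"x":0.03,"y":0,"z":-0.0142,"ax":0,"ay":0,"az":0},{"x":0,"y":0,"z":0,"ax":0,"ay":0,"az":0}])

```text
time_s: 10.2
tool_pos: [0.5282, -0.166, 0.1913]
eef_rot: [-0.621, 0.621, -0.339, 0.338]
contact_force: [0.5, 0.7, -2.0]
finger_gap: 0.0231
```

```bash
python3 - <<'E'
from h import *
plan([.529,-.164,.15],jaw=(.5441,-.839))
c=bot.camera('side');t=bot.camera('top')
s,p,R=st()
for P in [(p[0],p[1],p[2]+.025-.101),(p[0],p[1],p[2]+.06),(.529,-.164,.06)]: u=proj(c,P); print(u,((u-[230,180])*5).round(0))
save(cv2.resize(c['image'][180:300,230:370],(700,600),interpolation=cv2.INTER_CUBIC),'s9.png')
save(cv2.resize(t['image'][160:280,250:390],(700,600),interpolation=cv2.INTER_CUBIC),'t9.png')
E
```

```text
t 10.2 p [ 0.5282 -0.166   0.1913] F [ 0.45  0.74 -2.  ] T [-0.01  0.13 -0.02] gap 0.0231 J [-0.35 -0.15  1.69 -0.    1.6   0.65]
axes x [ 5.418e-01 -8.405e-01 -4.000e-04] y [-1.2e-03 -3.0e-04 -1.0e+00] z [ 0.8405  0.5418 -0.0012]
shift in tool axes [-0.0012  0.0413  0.0018]
rotvec tool [ 0.0012 -0.0028 -0.0004]
[297.10890828 244.72904209] [336. 324.]
[299.99477612 197.44796335] [350.  87.]
[296.56567861 261.3341839 ] [333. 407.]
```

View pics/s9.png

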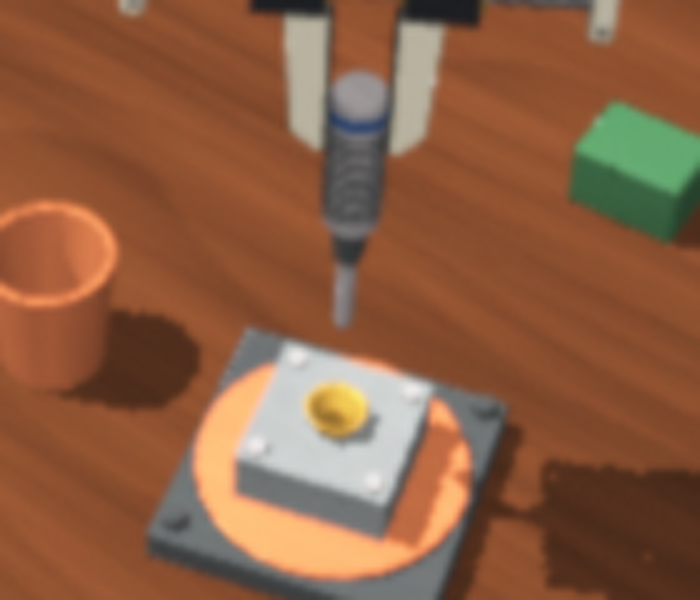

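View pics/t9.png

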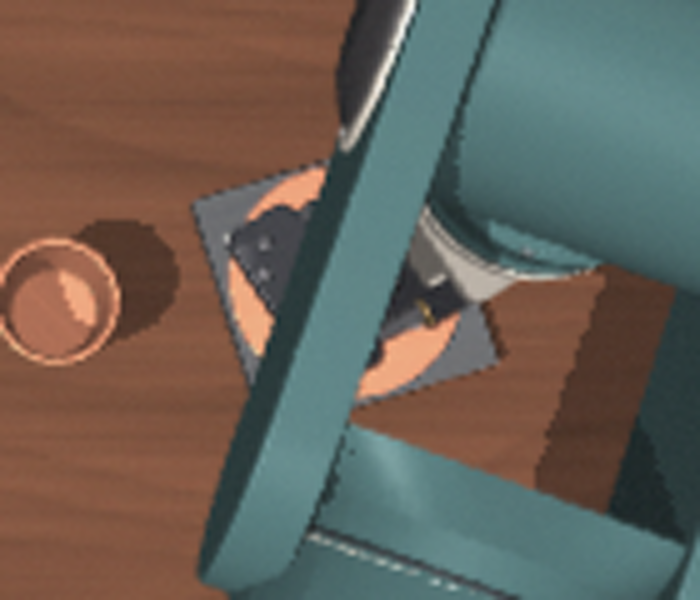

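Side view: tip at crop (343,325) and bush mouth at (338,408). Once the perspective of the descent is allowed for, the tip needs about 1.7 mm in -x and 1.8 mm in +z. I'll correct that and lower to just above the mouth.

Call:
carry_out(steps=[{"x":-0.0017,"y":0,"z":0.0018,"ax":0.0012,"ay":0,"az":0},{"x":0,"y":0.013,"z":0,"ax":0,"ay":0,"az":0},{"x":0,"y":0.013,"z":0,"ax":0,"ay":0,"az":0},{"x":0,"y":0.013,"z":0,"ax":0,"ay":0,"az":0},{"x":0,"y":0.008,"z":0,"ax":0,"ay":0,"az":0},{"x":0,"y":0.004,"z":0,"ax":0,"ay":0,"az":0},{"x":0,"y":0,"z":0,"ax":0,"ay":0,"az":0}])

```text
time_s: 11.0
tool_pos: [0.5287, -0.1605, 0.1403]
eef_rot: [0.622, -0.621, 0.338, -0.337]
contact_force: [-0.3, 0.5, -2.3]
finger_gap: 0.0234
```

```bash
python3 - <<'E'
from h import *
plan([.529,-.164,.11])
c=bot.camera('side')
save(cv2.resize(c['image'][200:290,250:350],(666,600),interpolation=cv2.INTER_CUBIC),'s10.png')
for i in range(6): bot.camera('side'); print(bot.read_state()['contact_force'].round(2),bot.read_state()['torque'].round(2),bot.read_state()['tool_pos'].round(4))
E
```

```text
t 11.0 p [ 0.5287 -0.1605  0.1403] F [-0.27  0.46 -2.29] T [-0.11  0.14  0.03] gap 0.0234 J [-0.34 -0.14  1.76  0.    1.52  0.65]
axes x [ 5.441e-01 -8.390e-01 -7.000e-04] y [ 2.e-04  9.e-04 -1.e+00] z [8.390e-01 5.441e-01 6.000e-04]
shift in tool axes [ 0.0031  0.0303 -0.0016]
[ 0.17 -0.45 -1.49] [-0.02  0.17  0.03] [ 0.5291 -0.1607  0.1414]
[-0.64  0.49 -1.03] [-0.04  0.09  0.01] [ 0.5291 -0.1607  0.1415]
[ 0.13 -0.38 -1.65] [ 0.    0.12 -0.06] [ 0.5291 -0.1607  0.1415]
[ 0.65  0.88 -1.79] [-0.1   0.22  0.07] [ 0.5291 -0.1607  0.1415]
[-0.1   0.45 -0.67] [-0.13  0.17  0.01] [ 0.529  -0.1607  0.1414]
[-0.55  0.26 -1.9 ] [-0.1   0.12  0.05] [ 0.529  -0.1607  0.1413]
```

View pics/s10.png

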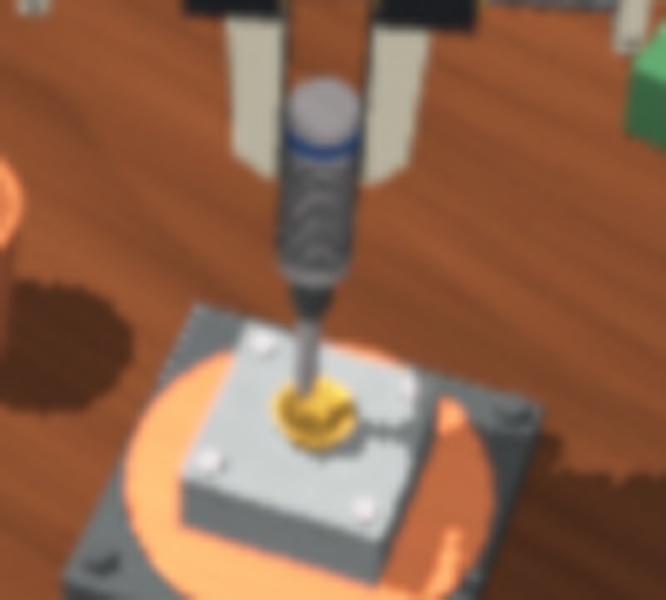

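Call:
carry_out(steps=[{"x":0.0026,"y":0,"z":-0.0016,"ax":0,"ay":0,"az":0},{"x":0,"y":0.002,"z":0,"ax":0,"ay":0,"az":0},{"x":0,"y":0,"z":0,"ax":0,"ay":0,"az":0},{"x":0,"y":0,"z":0,"ax":0,"ay":0,"az":0}])

```text
time_s: 11.75
tool_pos: [0.5289, -0.1637, 0.1388]
eef_rot: [0.622, -0.621, 0.338, -0.338]
contact_force: [0.9, 0.6, -1.2]
finger_gap: 0.023
```

```bash
python3 - <<'E'
from h import *
plan([.529,-.164,.11])
c=bot.camera('side')
s,p,R=st()
for P in [(p[0],p[1],p[2]-.076),(.529,-.164,.06)]: u=proj(c,P); print(P,((u-[250,200]+.5)*6.66).round(0))
save(cv2.resize(c['image'][200:290,250:350],(666,600),interpolation=cv2.INTER_CUBIC),'s11.png')
E
```

```text
t 11.75 p [ 0.5289 -0.1637  0.1388] F [ 0.87  0.64 -1.21] T [-0.    0.13  0.  ] gap 0.023 J [-0.35 -0.13  1.76  0.    1.51  0.65]
axes x [ 5.440e-01 -8.391e-01 -2.000e-04] y [ 8.e-04  7.e-04 -1.e+00] z [0.8391 0.544  0.001 ]
shift in tool axes [ 0.0003  0.0288 -0.0001]
(np.float64(0.5289300546829658), np.float64(-0.16366805842454224), np.float64(0.06290979948466578)) [313. 406.]
(0.529, -0.164, 0.06) [313. 412.]
```

View pics/s11.png

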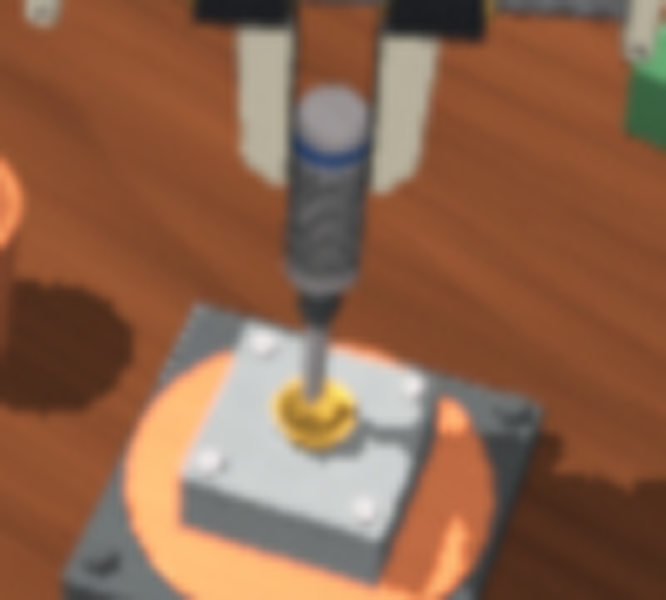

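Tip at crop (313,400), in line with the mouth centre at (316,413). Lowering into the funnel.

Call:
carry_out(steps=[{"x":0,"y":0.002,"z":0,"ax":0,"ay":0,"az":0},{"x":0,"y":0.002,"z":0,"ax":0,"ay":0,"az":0},{"x":0,"y":0.002,"z":0,"ax":0,"ay":0,"az":0},{"x":0,"y":0.002,"z":0,"ax":0,"ay":0,"az":0},{"x":0,"y":0.002,"z":0,"ax":0,"ay":0,"az":0},{"x":0,"y":0,"z":0,"ax":0,"ay":0,"az":0}])

```text
time_s: 12.4
tool_pos: [0.5288, -0.1636, 0.1286]
eef_rot: [0.622, -0.621, 0.338, -0.338]
contact_force: [0.7, -0.5, -2.2]
finger_gap: 0.0232
```

```bash
cat > w.py <<'E'
from h import *
F=[];T=[]
for i in range(3):
    s,p,R=st(); F.append(s['contact_force']);T.append(s['torque']); c=bot.camera('side')
print('t',s['time_s'],'p',p.round(4),'F',np.mean(F,0).round(2),'T',np.mean(T,0).round(2),'gap',round(s['finger_gap'],4),'tipz',round(p[2]-.076,4))
import sys
if len(sys.argv)>1: save(cv2.resize(c['image'][200:290,250:350],(666,600),interpolation=cv2.INTER_CUBIC),sys.argv[1])
E
python3 w.py s12.png
```

```text
t 12.5 p [ 0.529  -0.1636  0.1289] F [ 0.06 -0.06 -1.64] T [-0.07  0.14  0.03] gap 0.0225 tipz 0.0529
```

View pics/s12.png

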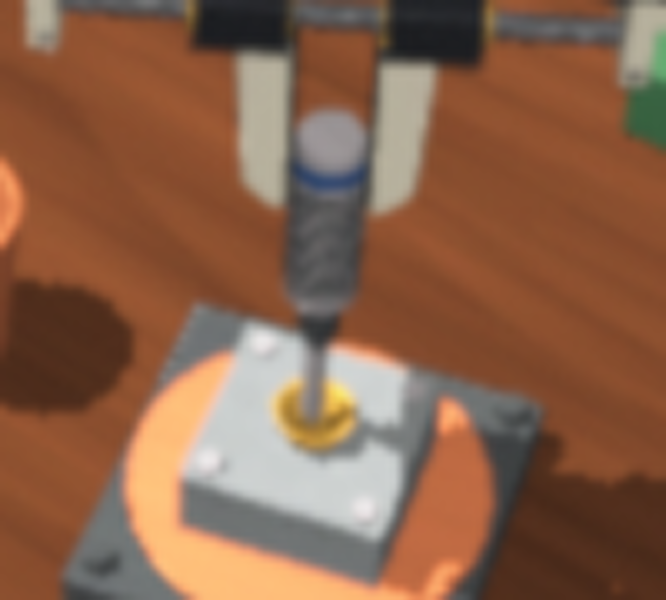

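Call:
carry_out(steps=[{"x":0,"y":0.0015,"z":0,"ax":0,"ay":0,"az":0},{"x":0,"y":0.0015,"z":0,"ax":0,"ay":0,"az":0},{"x":0,"y":0.0015,"z":0,"ax":0,"ay":0,"az":0},{"x":0,"y":0,"z":0,"ax":0,"ay":0,"az":0}])

```text
time_s: 12.95
tool_pos: [0.5289, -0.1636, 0.1242]
eef_rot: [0.622, -0.621, 0.338, -0.338]
contact_force: [0.3, 0.1, -1.3]
finger_gap: 0.0233
```

```bash
python3 w.py
```

```text
t 13.05 p [ 0.529  -0.1637  0.1244] F [-0.16  0.19 -1.7 ] T [-0.04  0.13  0.01] gap 0.0229 tipz 0.0484
```

Call:
carry_out(steps=[{"x":0,"y":0.0015,"z":0,"ax":0,"ay":0,"az":0},{"x":0,"y":0.0015,"z":0,"ax":0,"ay":0,"az":0},{"x":0,"y":0,"z":0,"ax":0,"ay":0,"az":0}])

```text
time_s: 13.4
tool_pos: [0.5289, -0.1636, 0.1212]
eef_rot: [0.622, -0.621, 0.338, -0.338]
contact_force: [-0.9, 0.2, -2.5]
finger_gap: 0.0232
```

```bash
python3 w.py
```

```text
t 13.5 p [ 0.5289 -0.1636  0.1214] F [-0.47  0.19 -2.35] T [-0.05  0.13 -0.  ] gap 0.0227 tipz 0.0454
```

Call:
carry_out(steps=[{"x":0,"y":0.0015,"z":0,"ax":0,"ay":0,"az":0},{"x":0,"y":0.0015,"z":0,"ax":0,"ay":0,"az":0},{"x":0,"y":0,"z":0,"ax":0,"ay":0,"az":0}])

```text
time_s: 13.85
tool_pos: [0.5289, -0.1636, 0.1181]
eef_rot: [0.622, -0.621, 0.338, -0.338]
contact_force: [-0.9, 0.6, -2.1]
finger_gap: 0.0234
```

```bash
python3 w.py
```

```text
t 13.95 p [ 0.529  -0.1636  0.1184] F [-0.24 -0.04 -2.01] T [-0.05  0.14  0.03] gap 0.0227 tipz 0.0424
```

Call:
carry_out(steps=[{"x":0,"y":0.0015,"z":0,"ax":0,"ay":0,"az":0},{"x":0,"y":0.0015,"z":0,"ax":0,"ay":0,"az":0},{"x":0,"y":0,"z":0,"ax":0,"ay":0,"az":0}])

```text
time_s: 14.3
tool_pos: [0.529, -0.1637, 0.1153]
eef_rot: [0.622, -0.621, 0.337, -0.338]
contact_force: [-0.6, -0.6, 0.4]
finger_gap: 0.0231
```

```bash
python3 w.py
```

```text
t 14.4 p [ 0.529  -0.1637  0.1156] F [-0.02 -0.33 -0.03] T [-0.05  0.13  0.01] gap 0.0229 tipz 0.0396
```

Contact: Fz has risen by about 2 N with no sideways load. Pressing gently.

Call:
carry_out(steps=[{"x":0,"y":0.001,"z":0,"ax":0,"ay":0,"az":0},{"x":0,"y":0.001,"z":0,"ax":0,"ay":0,"az":0},{"x":0,"y":0,"z":0,"ax":0,"ay":0,"az":0}])

```text
time_s: 14.75
tool_pos: [0.5291, -0.1637, 0.1136]
eef_rot: [0.622, -0.621, 0.337, -0.338]
contact_force: [-0.5, -0.4, 2.8]
finger_gap: 0.0227
```

```bash
python3 w.py
```

```text
t 14.85 p [ 0.5291 -0.1637  0.1137] F [-0.78  0.13  2.89] T [-0.01  0.18 -0.02] gap 0.023 tipz 0.0377
```

Call:
carry_out(steps=[{"x":0,"y":0.001,"z":0,"ax":0,"ay":0,"az":0},{"x":0,"y":0.0005,"z":0,"ax":0,"ay":0,"az":0},{"x":0,"y":0,"z":0,"ax":0,"ay":0,"az":0}])

```text
time_s: 15.2
tool_pos: [0.5291, -0.1637, 0.1121]
eef_rot: [0.622, -0.621, 0.337, -0.338]
contact_force: [-1.2, -0.4, 5.0]
finger_gap: 0.023
```

```bash
python3 w.py s13.png
```

```text
t 15.3 p [ 0.5291 -0.1637  0.1122] F [-0.72  0.21  4.54] T [ 0.    0.18 -0.01] gap 0.0233 tipz 0.0362
```

View pics/s13.png

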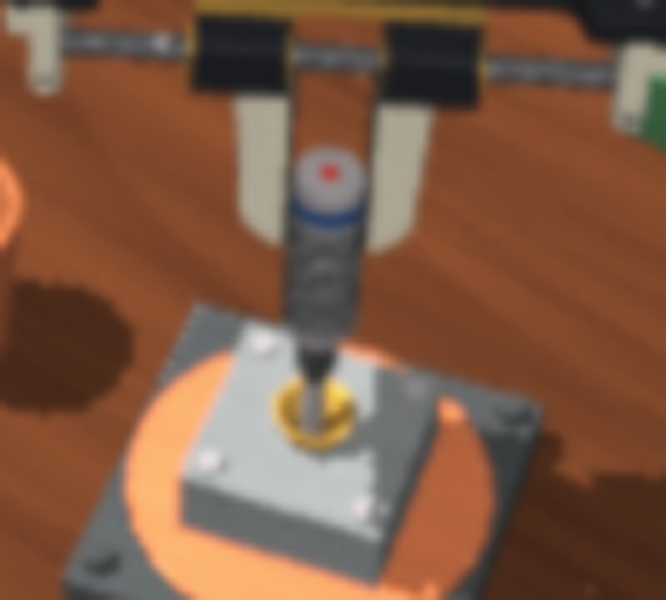

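```bash
cat > tell.py <<'E'
from h import *
import sys
c=bot.camera('side'); im=c['image'][215:240,285:315].astype(int)
print([(d['uv'],round(d['p'],2)) for d in bot.spot_point('punch_telltale',c)])
print('red excess'); print((im[:,:,0]-im[:,:,1])[4:20,8:22])
s,p,R=st()
for dz in [.06,.0655]: print(dz,proj(c,p+[0,0,dz]).round(1))
save(cv2.resize(im.astype(np.uint8),(720,600),interpolation=cv2.INTER_CUBIC),sys.argv[1])
E
python3 tell.py tt1.png
```

```text
[([356.9, 221.7], 0.59), ([296.1, 260.0], 0.56)]
red excess
[[ 14  45  57  58  57  57  58  58  57  57  56  50  28   9]
 [ 15  47  58  58  58  57  57  57  56  57  57  51  26   8]
 [ 15  47  56  56  50  47  47  50  52  54  55  52  26   8]
 [ 15  44  48  40  30  27  26  31  33  40  50  50  24   7]
 [ 15  37  29  17  13  14  15  14  14  21  36  44  22   7]
 [ 14  26  16   8  13  32  42  32  13  10  19  31  19   7]
 [ 10  14   8   7  21  69  98  70  25   8   9  17  11   7]
 [  4   6   6   6  19  59  83  62  23   8   5   7   5   6]
 [  3   3   5   5   9  19  25  20  10   5   5   4   4   5]
 [  2   3   4   5   6   5   6   5   6   5   4   3   3   5]
 [  0   0   3   5   5   5   5   6   4   4   4   2   3   5]
 [ -2  -6  -2   2   4   4   4   4   3   1   0  -3   2   5]
 [ -2 -11 -12  -6  -2   0  -1  -1  -2  -7  -9  -5   2   5]
 [ -1  -6 -14 -17 -15 -14 -14 -15 -14 -17 -13  -4   2   5]
 [  1  -1  -7 -10 -14 -17 -18 -18 -15 -11  -7  -1   4   5]
 [  2   0   0   0  -4  -7  -8  -8  -4  -1   0   1   4   6]]
0.06 [298.7 226. ]
0.0655 [298.8 224.1]
```

View pics/tt1.png

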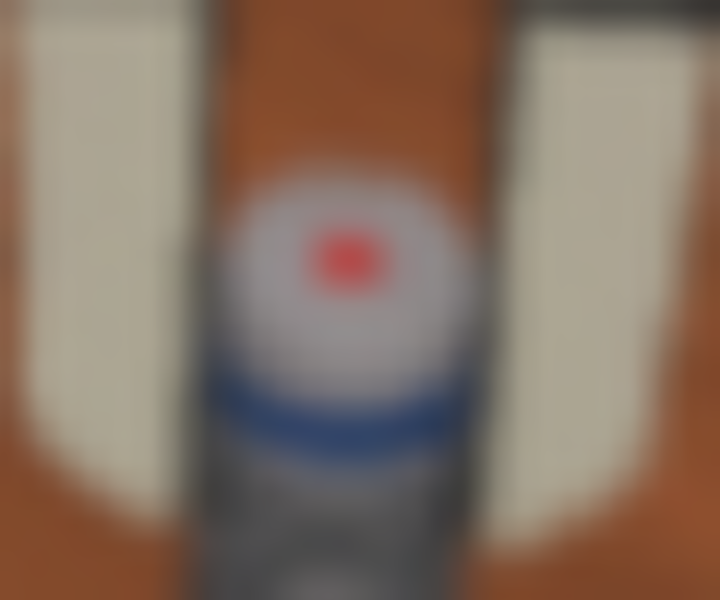

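Call:
carry_out(steps=[{"x":0,"y":0.0005,"z":0,"ax":0,"ay":0,"az":0}])

```text
time_s: 15.55
tool_pos: [0.5292, -0.1637, 0.1118]
eef_rot: [0.622, -0.621, 0.337, -0.338]
contact_force: [0.1, 0.7, 6.8]
finger_gap: 0.0231
```

```bash
sed -i 's/^print.*punch_telltale.*$//' tell.py; python3 w.py; python3 tell.py tt2.png
```

```text
t 15.65 p [ 0.5291 -0.1637  0.1117] F [0.03 0.34 6.25] T [ 0.06  0.21 -0.01] gap 0.0233 tipz 0.0357
red excess
[[ 14  45  56  58  57  57  58  58  56  56  56  50  28   9]
 [ 15  46  58  58  57  56  57  56  57  57  56  51  26   8]
 [ 15  46  56  55  50  47  47  50  52  55  56  51  25   7]
 [ 15  44  47  39  31  27  27  31  36  42  51  50  24   7]
 [ 16  37  28  17  12  13  15  15  14  22  38  45  22   7]
 [ 14  26  16   9  11  28  40  31  14  11  23  33  18   7]
 [ 10  15   9   7  18  64  96  72  26   9  10  16  10   6]
 [  5   6   6   6  18  62  92  69  25   8   5   7   5   5]
 [  4   4   5   5   9  24  36  26  12   6   4   3   3   5]
 [  2   3   4   5   6   8  10   8   6   5   5   4   3   5]
 [  0   0   3   4   5   5   5   6   5   4   5   2   3   5]
 [ -2  -7  -3   1   3   5   4   5   4   3   1  -3   1   5]
 [ -2 -12 -12  -8  -3   0   0   0  -1  -5  -8  -6   1   5]
 [ -1  -7 -14 -17 -14 -12 -11 -10 -11 -13 -13  -6   2   5]
 [  1  -1  -7 -13 -15 -15 -16 -16 -15 -11  -8  -1   3   5]
 [  1   0  -2  -5  -5  -7  -8  -8  -7  -2  -2   1   4   6]]
0.06 [298.7 226.1]
0.0655 [298.8 224.2]
```

View pics/tt2.png

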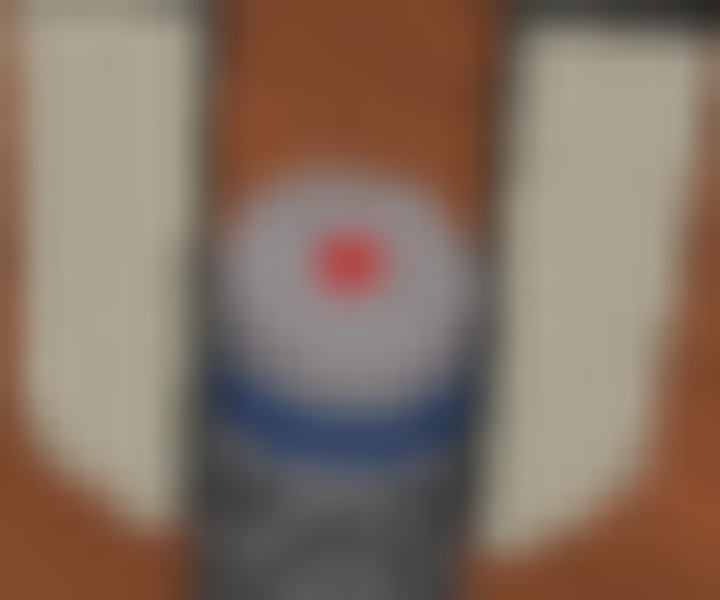

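The red pin at crop (349,263) lies on the cap's face, about 3 px wide and not proud of it. The load is still rising (about 8.5 N), so the spring hasn't tripped. I'll go on in 0.5 mm steps.

Call:
carry_out(steps=[{"x":0,"y":0.0005,"z":0,"ax":0,"ay":0,"az":0},{"x":0,"y":0,"z":0,"ax":0,"ay":0,"az":0}])

```text
time_s: 15.95
tool_pos: [0.5292, -0.1637, 0.1113]
eef_rot: [0.622, -0.621, 0.337, -0.338]
contact_force: [-0.3, -0.2, 7.1]
finger_gap: 0.0227
```

```bash
python3 w.py; python3 tell.py tt3.png | grep -v '^ \[\[.\|0.06'
```

```text
t 16.05 p [ 0.5292 -0.1637  0.1114] F [-0.2   0.43  6.74] T [0.08 0.26 0.01] gap 0.0225 tipz 0.0354
red excess
[[ 14  43  56  57  57  57  58  57  57  57  56  49  28  10]
 [ 15  46  57  58  58  57  57  57  57  57  56  51  27   9]
 [ 15  46  57  58  55  53  51  52  54  56  56  51  26   8]
 [ 16  45  51  48  41  35  33  34  41  48  54  50  25   8]
 [ 15  38  35  26  18  16  15  16  21  30  42  46  24   8]
 [ 14  26  18  11  12  27  36  30  16  14  25  34  19   8]
 [ 10  15   9   7  19  64  90  69  26   9  12  17  11   7]
 [  6   7   6   6  21  71  94  69  26   8   6   6   5   7]
 [  3   4   5   5  12  34  41  27  12   6   5   4   4   7]
 [  2   3   4   5   7  10  12   7   6   5   5   3   3   6]
 [  1  -1   2   4   5   5   5   6   6   5   3   1   3   7]
 [ -1  -7  -3   1   3   5   4   5   4   4   1  -3   2   6]
 [ -2 -11 -12  -7  -2   0   0   1   0  -2  -7  -6   2   7]
 [  0  -7 -15 -18 -15 -13 -12 -11 -11 -13 -12  -5   3   6]
 [  2  -2  -7 -14 -17 -18 -18 -17 -14 -11  -7  -1   5   7]
 [  2   0  -1  -4  -8  -9  -8  -7  -6  -2   0   2   5   7]]
```

Call:
carry_out(steps=[{"x":0,"y":0.0005,"z":0,"ax":0,"ay":0,"az":0},{"x":0,"y":0,"z":0,"ax":0,"ay":0,"az":0}])

```text
time_s: 16.35
tool_pos: [0.5292, -0.1637, 0.1109]
eef_rot: [0.622, -0.621, 0.337, -0.338]
contact_force: [-0.1, -0.6, 7.6]
finger_gap: 0.0228
```

```bash
python3 w.py; python3 tell.py tt4.png | sed -n 5,14p
```

```text
t 16.45 p [ 0.5292 -0.1637  0.1109] F [-0.45 -0.18  7.04] T [0.09 0.28 0.02] gap 0.0231 tipz 0.0349
 [ 15  45  53  47  39  34  32  32  39  47  52  49  24   8]
 [ 15  40  40  28  18  15  15  15  19  29  41  44  22   8]
 [ 14  31  23  12  12  26  33  23  13  13  23  34  18   8]
 [ 10  15  11   7  20  63  86  58  21   9  12  20  14   7]
 [  5   7   5   7  21  71 100  72  26   8   7  14  10   7]
 [  4   5   4   6  13  37  52  38  15   7   5   7   5   7]
 [  3   2   4   5   7  11  15  12   7   5   5   4   3   6]
 [  0  -1   2   4   4   6   6   5   5   5   3   3   3   7]
 [ -2  -6  -2   3   4   4   4   6   5   4   1  -2   3   7]
 [ -2 -11  -9  -4  -1   1   3   2   2   0  -5  -5   2   6]
```

Call:
carry_out(steps=[{"x":0,"y":0,"z":0,"ax":0,"ay":0,"az":0}], squeeze=58)

```text
time_s: 16.65
tool_pos: [0.5292, -0.1637, 0.1109]
eef_rot: [0.622, -0.621, 0.337, -0.338]
contact_force: [-0.2, 0.4, 7.9]
finger_gap: 0.023
```

```bash
python3 w.py s14.png; python3 tell.py tt5.png | tail -2
```

```text
t 16.75 p [ 0.5292 -0.1637  0.111 ] F [-0.58  0.63  7.48] T [ 0.07  0.28 -0.03] gap 0.0229 tipz 0.035
0.06 [298.7 226.4]
0.0655 [298.8 224.5]
```

View pics/s14.png

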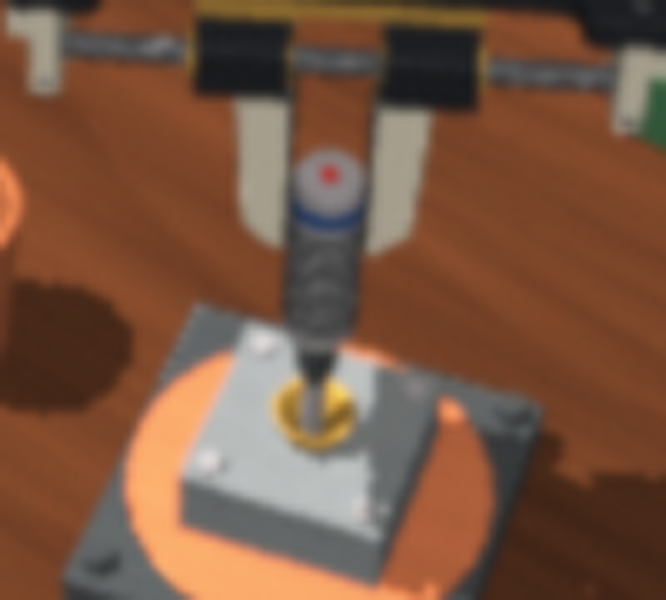

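View pics/tt5.png

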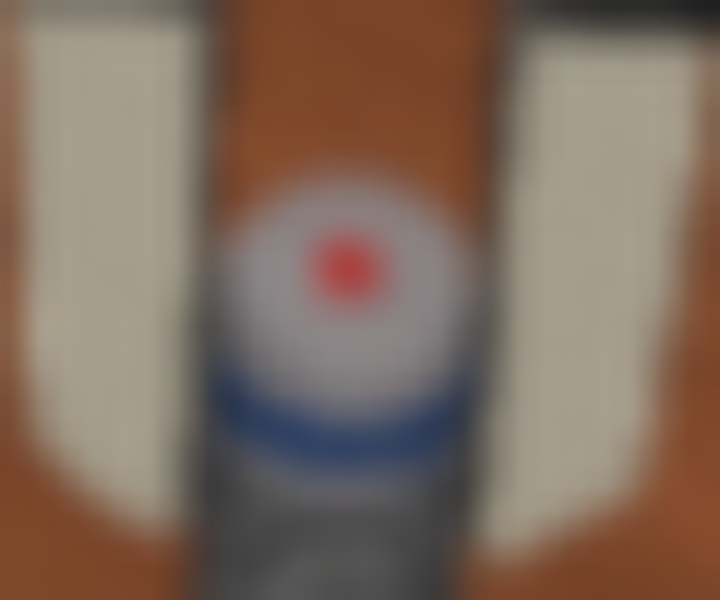

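```bash
python3 - <<'E'
from h import *
c=bot.camera('side'); s,p,R=st()
im=c['image'].astype(int)
print('col 298..299 rgb rows 218..236'); 
for r in range(218,237): print(r,im[r,298],im[r,299],im[r,300])
th=np.linspace(0,2*np.pi,73)
def ell(x,y,z,r): return np.array([proj(c,(x+r*np.cos(a),y+r*np.sin(a),z)) for a in th])
for dz in [.056,.058,.060,.062]:
    e=ell(p[0],p[1],p[2]+dz,.012); print('cap',dz,e.min(0).round(1),e.max(0).round(1))
    for h in [0,.0025,.0055]:
        e0=ell(p[0],p[1],p[2]+dz,.003);e1=ell(p[0],p[1],p[2]+dz+h,.003)
        print('  pin',h,'rows',e1.min(0)[1].round(1),e0.max(0)[1].round(1),'cols',e1.min(0)[0].round(1),e1.max(0)[0].round(1))
print(s['contact_force'])
E
```

```text
col 298..299 rgb rows 218..236
218 [125  70  41] [124  69  40] [124  69  41]
219 [126  71  41] [125  69  41] [126  71  42]
220 [128  71  43] [127  72  44] [126  71  42]
221 [130  79  54] [129  79  56] [128  78  54]
222 [134 100  87] [133 101  89] [132  99  86]
223 [137 122 120] [138 122 120] [137 122 119]
224 [144 118 118] [147 114 114] [144 121 120]
225 [159  96  96] [164  79  78] [156  97  96]
226 [163  92  91] [169  70  68] [159  88  87]
227 [152 114 115] [154 101 101] [148 109 109]
228 [142 131 132] [142 128 129] [140 129 130]
229 [138 132 133] [139 133 134] [139 133 134]
230 [130 125 127] [132 128 129] [132 127 129]
231 [112 111 118] [117 115 120] [116 114 119]
232 [ 79  87 108] [ 85  92 110] [ 83  89 107]
233 [ 51  68 100] [ 51  68 100] [52 68 98]
234 [ 72  80 102] [ 69  78 101] [ 70  79 100]
235 [93 93 99] [93 93 99] [92 92 98]
236 [80 80 80] [81 80 81] [81 80 80]
cap 0.056 [292.7 223.5] [304.5 232. ]
  pin 0 rows 226.6 228.8 cols 297.1 300.1
  pin 0.0025 rows 225.8 228.8 cols 297.2 300.1
  pin 0.0055 rows 224.8 228.8 cols 297.2 300.2
cap 0.058 [292.7 222.8] [304.6 231.4]
  pin 0 rows 226.0 228.1 cols 297.2 300.1
  pin 0.0025 rows 225.1 228.1 cols 297.2 300.2
  pin 0.0055 rows 224.1 228.1 cols 297.3 300.2
cap 0.06 [292.8 222.1] [304.6 230.7]
  pin 0 rows 225.3 227.4 cols 297.2 300.2
  pin 0.0025 rows 224.4 227.4 cols 297.2 300.2
  pin 0.0055 rows 223.4 227.4 cols 297.3 300.3
cap 0.062 [292.8 221.4] [304.7 230. ]
  pin 0 rows 224.6 226.7 cols 297.2 300.2
  pin 0.0025 rows 223.7 226.7 cols 297.3 300.3
  pin 0.0055 rows 222.7 226.7 cols 297.3 300.3
[-0.95461495 -0.22788921  7.24008673]
```

By the projected geometry, a popped pin would start at row 223.4. The red spans rows about 224.8–227.4, so the pin is flush and the spring hasn't tripped. Load is about 9.6 N; pressing on.

Call:
carry_out(steps=[{"x":0,"y":0.0005,"z":0,"ax":0,"ay":0,"az":0},{"x":0,"y":0,"z":0,"ax":0,"ay":0,"az":0}])

```text
time_s: 17.1
tool_pos: [0.5292, -0.1637, 0.1105]
eef_rot: [0.622, -0.621, 0.337, -0.338]
contact_force: [-0.8, 0.5, 7.5]
finger_gap: 0.0228
```

```bash
python3 w.py; python3 tell.py tt6.png | sed -n 5,14p
```

```text
t 17.2 p [ 0.5293 -0.1637  0.1105] F [-0.58  0.37  7.25] T [0.11 0.3  0.02] gap 0.0225 tipz 0.0345
 [ 14  42  50  45  39  35  35  35  38  44  50  47  23   8]
 [ 14  39  39  27  17  16  16  16  19  27  39  44  21   8]
 [ 13  31  23  12  12  25  33  25  14  13  23  33  17   7]
 [  9  17  11   7  18  60  85  66  25   8  12  22  13   7]
 [  6   6   6   6  20  70 104  91  35   9   9  15  10   6]
 [  4   4   4   6  13  37  57  53  21   7   6   7   5   6]
 [  3   4   4   5   6  12  16  14   8   6   5   3   4   7]
 [  2   0   3   4   5   5   6   5   5   4   4   2   4   6]
 [ -1  -6   0   3   4   4   5   4   4   4   1  -2   3   6]
 [ -2 -10  -8  -2   1   1   2   2   0  -1  -6  -5   3   6]
```

Call:
carry_out(steps=[{"x":0,"y":0.0006,"z":0,"ax":0,"ay":0,"az":0},{"x":0,"y":0,"z":0,"ax":0,"ay":0,"az":0}])

```text
time_s: 17.5
tool_pos: [0.5293, -0.1637, 0.11]
eef_rot: [0.622, -0.621, 0.337, -0.338]
contact_force: [0.4, -0.0, 9.2]
finger_gap: 0.0226
```

```bash
python3 w.py; python3 tell.py tt7.png | sed -n 5,14p
```

```text
t 17.6 p [ 0.5293 -0.1637  0.1101] F [-0.15  0.66  8.75] T [0.14 0.3  0.02] gap 0.0231 tipz 0.0341
 [ 14  41  49  47  44  42  39  40  45  49  51  46  22   8]
 [ 13  39  38  29  25  24  23  22  27  34  42  44  20   8]
 [ 13  30  22  13  14  26  30  23  14  14  26  37  18   7]
 [  9  18  11   7  18  59  76  58  21   8  13  26  15   7]
 [  6   7   6   7  21  74 104  83  29   7   8  16  10   7]
 [  5   4   5   5  15  45  66  54  21   6   5   7   6   6]
 [  4   4   5   5   7  14  18  15   9   5   4   4   4   6]
 [  1   1   3   4   5   6   6   5   6   5   3   2   4   6]
 [  0  -5  -1   2   4   4   5   5   4   5   2  -1   2   6]
 [ -1 -10  -7  -2   1   3   4   4   3   0  -3  -5   2   6]
```

Load is about 11 N and the pin is unchanged. Continuing in small steps.

Call:
carry_out(steps=[{"x":0,"y":0.0005,"z":0,"ax":0,"ay":0,"az":0},{"x":0,"y":0,"z":0,"ax":0,"ay":0,"az":0}])

```text
time_s: 17.9
tool_pos: [0.5293, -0.1637, 0.1096]
eef_rot: [0.622, -0.621, 0.337, -0.338]
contact_force: [-0.6, 0.4, 9.4]
finger_gap: 0.0228
```

```bash
python3 w.py; python3 tell.py tt8.png | sed -n 5,14p
```

```text
t 18.0 p [ 0.5293 -0.1637  0.1096] F [-0.82  0.37  9.66] T [0.18 0.32 0.03] gap 0.023 tipz 0.0336
 [ 13  40  50  50  46  41  39  40  44  48  50  45  22   8]
 [ 13  39  42  35  27  22  20  21  26  32  41  43  20   8]
 [ 13  34  27  16  13  20  22  16  11  14  26  36  18   7]
 [ 10  22  13   7  15  46  58  42  16   8  13  25  15   7]
 [  8   9   6   6  21  71 100  77  28   7   8  15  10   6]
 [  4   4   5   6  16  48  72  56  21   6   6   7   5   6]
 [  4   3   4   5   7  15  21  16   9   5   5   4   3   6]
 [  2   1   4   5   4   5   6   6   5   5   4   3   4   5]
 [  0  -4   1   3   5   5   5   5   5   5   3   1   3   6]
 [ -1  -8  -5  -1   1   3   4   3   4   2  -1  -3   2   6]
```

Call:
carry_out(steps=[{"x":0,"y":0.0004,"z":0,"ax":0,"ay":0,"az":0},{"x":0,"y":0,"z":0,"ax":0,"ay":0,"az":0}])

```text
time_s: 18.3
tool_pos: [0.5294, -0.1637, 0.1093]
eef_rot: [0.622, -0.621, 0.337, -0.338]
contact_force: [-0.1, 0.7, 8.9]
finger_gap: 0.0224
```

```bash
python3 w.py; python3 tell.py tt9.png | sed -n 5,14p
```

```text
t 18.4 p [ 0.5294 -0.1637  0.1093] F [-0.44  0.64  9.35] T [ 0.17  0.34 -0.03] gap 0.0229 tipz 0.0333
 [ 14  41  50  50  46  44  42  40  44  49  50  46  22   7]
 [ 14  40  42  36  28  25  24  22  27  36  45  44  21   8]
 [ 13  34  26  15  12  16  21  15  12  18  33  39  19   7]
 [ 11  24  15   7  13  36  52  37  16   9  18  28  15   7]
 [  9  12   9   6  21  69  97  71  26   8   9  16  10   6]
 [  4   5   5   6  16  54  74  54  21   6   5   7   5   7]
 [  3   3   3   5   8  16  21  17   9   5   4   4   3   6]
 [  2   2   3   4   5   5   5   5   5   4   4   3   4   6]
 [  1  -1   2   4   4   4   5   5   5   4   3   2   4   6]
 [ -2  -7  -3   1   3   5   4   4   3   1  -1  -2   2   6]
```

Call:
carry_out(steps=[{"x":0,"y":0.0005,"z":0,"ax":0,"ay":0,"az":0},{"x":0,"y":0,"z":0,"ax":0,"ay":0,"az":0}])

```text
time_s: 18.7
tool_pos: [0.5294, -0.1637, 0.1088]
eef_rot: [0.622, -0.621, 0.337, -0.338]
contact_force: [-1.5, -0.4, 10.9]
finger_gap: 0.0225
```

```bash
python3 w.py s15.png; python3 tell.py tt10.png | sed -n 5,14p
```

```text
t 18.8 p [ 0.5294 -0.1637  0.1089] F [-1.07  0.53 11.08] T [ 0.16  0.36 -0.01] gap 0.0226 tipz 0.0329
 [ 13  40  50  50  46  43  43  45  47  50  50  45  22   8]
 [ 14  39  41  35  28  25  26  29  32  38  45  44  21   8]
 [ 13  33  26  16  12  16  21  17  13  19  33  40  20   8]
 [ 11  23  15   8  12  36  50  33  13  11  21  30  16   7]
 [  9  13   8   6  20  70  96  66  23   8  10  15   9   6]
 [  5   5   5   5  17  56  81  59  22   6   5   6   5   6]
 [  4   3   5   4   8  20  31  22   9   5   4   4   4   6]
 [  2   2   4   4   5   7   8   8   5   4   4   4   3   6]
 [  0   0   2   4   4   5   5   5   5   4   3   1   3   6]
 [ -1  -5  -2   0   3   3   4   5   4   1   0  -2   2   7]
```

View pics/s15.png

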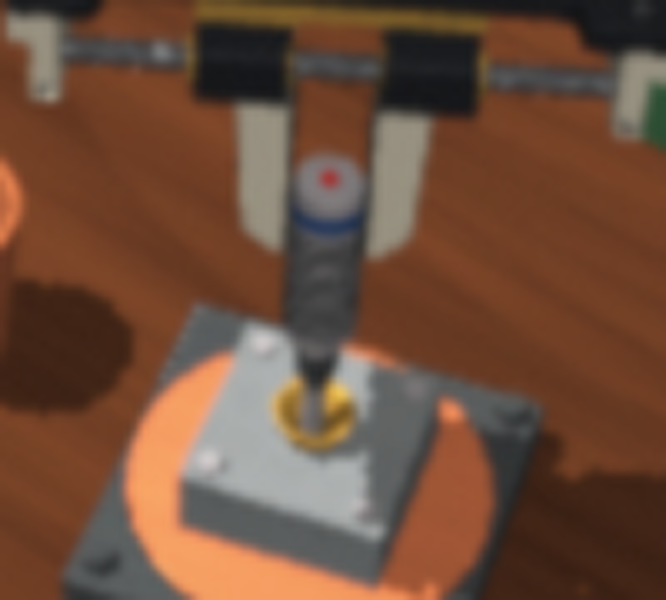

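```bash
python3 - <<'E'
import cv2,numpy as np
I={k:cv2.imread(f'pics/{k}.png').astype(float) for k in ['s11','s12','s13','s14','s15']}
# blue band: B-R profile in the band column zone; fingers: bright beige bottom edge
for k,im in I.items():
    B,G,R=im[...,0],im[...,1],im[...,2]
    z=np.clip((B-R)[60:330,300:360],20,None)-20; ys=np.arange(60,330)
    pr=z.sum(1); band=(pr*ys).sum()/pr.sum()
    # sub: finger left bottom edge col 255-265, brightness green
    out=[]
    for c0,c1 in [(245,262),(398,415)]:
        g=G[:,c0:c1].mean(1); seg=g[120:300]; 
        i=np.where((seg[:-1]>110)&(seg[1:]<=110))[0]; out.append(i[-1]+120+(seg[i[-1]]-110)/(seg[i[-1]]-seg[i[-1]+1]) if len(i) else None)
    # red
    r=np.clip((R-G-25)[:,310:350],0,None); r=r[int(band)-60:int(band)-15]; yy=np.arange(int(band)-60,int(band)-15)
    print(k,'band',band.round(1),'fingers',np.round(out,1),'red',r.sum().round(0),((r.sum(1)*yy).sum()/max(r.sum(),1)-band).round(1))
E
```

```text
s11 band 157.6 fingers [173.  181.3] red 0.0 -157.6
s12 band 180.2 fingers [195.8 204. ] red 0.0 -180.2
s13 band 218.8 fingers [231.9 236.3] red 16095.0 -46.6
s14 band 220.9 fingers [232.6 237.6] red 16584.0 -46.8
s15 band 225.5 fingers [235.1 237.3] red 14958.0 -47.3
```

Call:
carry_out(steps=[{"x":0,"y":0.0004,"z":0,"ax":0,"ay":0,"az":0},{"x":0,"y":0,"z":0,"ax":0,"ay":0,"az":0}])

```text
time_s: 19.1
tool_pos: [0.5289, -0.1636, 0.1074]
eef_rot: [0.622, -0.621, 0.337, -0.338]
contact_force: [0.0, 1.2, 2.3]
finger_gap: 0.0227
```

```bash
python3 w.py; python3 tell.py tt11.png | sed -n 5,14p
```

```text
t 19.2 p [ 0.5289 -0.1636  0.1074] F [-0.14  0.8   2.56] T [0.06 0.18 0.03] gap 0.0227 tipz 0.0314
 [ 13  41  50  51  52  53  51  51  50  50  50  44  20   7]
 [ 14  41  48  44  43  50  52  47  46  48  50  45  19   6]
 [ 16  40  38  27  30  58  66  50  36  35  43  42  18   5]
 [ 15  31  22  13  28  83 105  72  29  17  30  36  16   6]
 [ 11  18  10   8  28  89 118  80  26   9  16  22  11   6]
 [  5   6   6   7  25  74  95  62  20   6   7  11   7   5]
 [  3   4   4   5  15  44  54  33  12   6   5   4   3   4]
 [  2   3   4   5   8  13  15  10   6   5   4   3   3   5]
 [  0   2   5   4   5   5   6   5   5   4   3   2   3   5]
 [ -3  -2   2   4   4   5   5   5   5   3   1   0   3   5]
```

View pics/tt11.png

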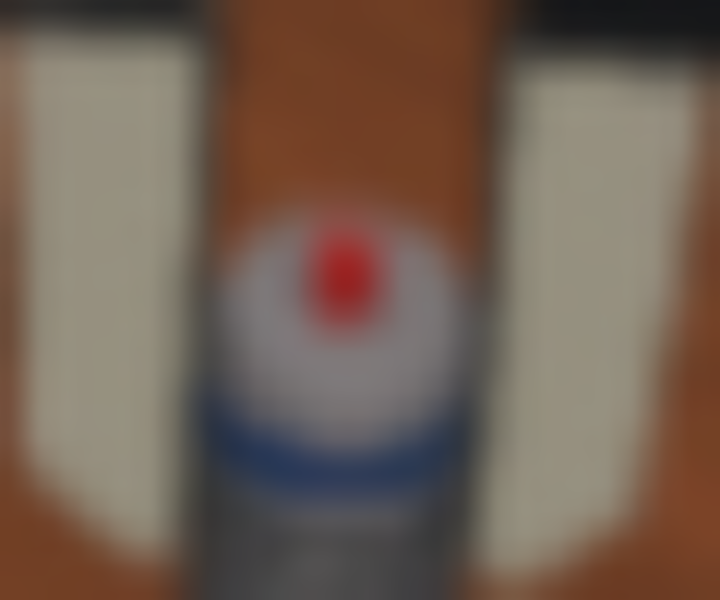

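It tripped: the load fell from about 13 to 5 N, and the pin now stands proud, with a tall red patch at crop (345,270). Easing off and drawing out.

Call:
carry_out(steps=[{"x":0,"y":-0.003,"z":0,"ax":0,"ay":0,"az":0},{"x":0,"y":-0.004,"z":0,"ax":0,"ay":0,"az":0},{"x":0,"y":-0.005,"z":0,"ax":0,"ay":0,"az":0},{"x":0,"y":-0.006,"z":0,"ax":0,"ay":0,"az":0},{"x":0,"y":-0.008,"z":0,"ax":0,"ay":0,"az":0},{"x":0,"y":-0.01,"z":0,"ax":0,"ay":0,"az":0},{"x":0,"y":-0.012,"z":0,"ax":0,"ay":0,"az":0},{"x":0,"y":-0.012,"z":0,"ax":0,"ay":0,"az":0}])

```text
time_s: 20.1
tool_pos: [0.529, -0.1637, 0.1688]
eef_rot: [0.622, -0.621, 0.337, -0.338]
contact_force: [0.1, 0.6, -0.9]
finger_gap: 0.0223
```

Call:
carry_out(steps=[{"x":0,"y":-0.014,"z":0,"ax":0,"ay":0,"az":0},{"x":0,"y":-0.014,"z":0,"ax":0,"ay":0,"az":0},{"x":0,"y":0,"z":0,"ax":0,"ay":0,"az":0},{"x":0,"y":0,"z":0,"ax":0,"ay":0,"az":0}])

```text
time_s: 20.5
tool_pos: [0.529, -0.1637, 0.1956]
eef_rot: [0.622, -0.621, 0.337, -0.338]
contact_force: [0.2, 0.5, -2.1]
finger_gap: 0.023
```

```bash
python3 - <<'E'
from h import *
plan([.4755,.2318,.2],jaw=(.5441,-.839))
c=bot.camera('side')
s,p,R=st()
for P in [(p[0],p[1],p[2]-.076),(p[0],p[1],p[2]+.06)]: u=proj(c,P); print(((u-[230,180]+.5)*5).round(0))
save(cv2.resize(c['image'][180:300,230:370],(700,600),interpolation=cv2.INTER_CUBIC),'s16.png')
E
```

```text
t 20.5 p [ 0.529  -0.1637  0.1956] F [ 0.16  0.51 -2.14] T [-0.1   0.19 -0.  ] gap 0.023 J [-0.35 -0.15  1.69  0.    1.61  0.65]
axes x [ 5.441e-01 -8.390e-01  2.000e-04] y [ 1.2e-03  5.0e-04 -1.0e+00] z [0.839  0.5441 0.0013]
shift in tool axes [-0.3609 -0.0042  0.1703]
rotvec tool [-0.0013 -0.      0.0002]
[340. 320.]
[355.  82.]
```

View pics/s16.png

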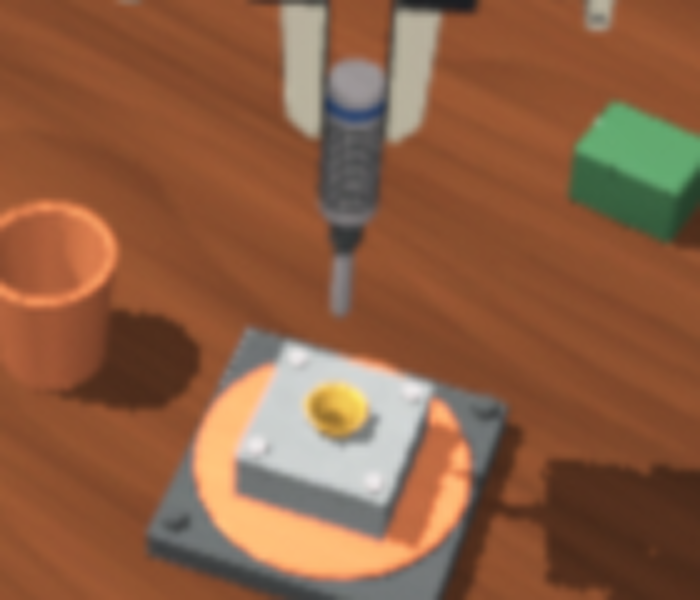

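The punch hangs upright and the pin is hidden again. Moving back to the stand.

Call:
carry_out(steps=[{"x":-0.03,"y":0,"z":0.0142,"ax":0,"ay":0,"az":0},{"x":-0.03,"y":0,"z":0.0142,"ax":0,"ay":0,"az":0},{"x":-0.03,"y":0,"z":0.0142,"ax":0,"ay":0,"az":0},{"x":-0.03,"y":0,"z":0.0142,"ax":0,"ay":0,"az":0},{"x":-0.03,"y":0,"z":0.0142,"ax":0,"ay":0,"az":0},{"x":-0.03,"y":0,"z":0.0142,"ax":0,"ay":0,"az":0},{"x":-0.03,"y":0,"z":0.0142,"ax":0,"ay":0,"az":0},{"x":-0.03,"y":0,"z":0.0142,"ax":0,"ay":0,"az":0}])

```text
time_s: 21.35
tool_pos: [0.493, 0.1007, 0.1949]
eef_rot: [0.621, -0.621, 0.338, -0.338]
contact_force: [0.1, 0.7, -2.4]
finger_gap: 0.0228
```

Call:
carry_out(steps=[{"x":-0.03,"y":0,"z":0.0142,"ax":0,"ay":0,"az":0},{"x":-0.03,"y":0,"z":0.0142,"ax":0,"ay":0,"az":0},{"x":-0.03,"y":0,"z":0.0142,"ax":0,"ay":0,"az":0},{"x":-0.0309,"y":0,"z":0.0141,"ax":0,"ay":0,"az":0},{"x":0,"y":0,"z":0,"ax":0,"ay":0,"az":0},{"x":0,"y":0,"z":0,"ax":0,"ay":0,"az":0},{"x":0,"y":0,"z":0,"ax":0,"ay":0,"az":0}])

```text
time_s: 22.05
tool_pos: [0.4754, 0.2311, 0.1953]
eef_rot: [0.621, -0.621, 0.338, -0.338]
contact_force: [-0.6, 0.3, -2.4]
finger_gap: 0.0229
```

```bash
cat > st2.py <<'E'
from h import *
import sys
plan([.4755,.2318,.083],jaw=(.5441,-.839))
c=bot.camera('side')
s,p,R=st()
for P in [(p[0],p[1],p[2]-.076),(p[0],p[1],p[2]+.06),(.4755,.2318,.072)]: u=proj(c,P); print(((u-[80,90]+.5)*5).round(0))
save(cv2.resize(c['image'][90:210,80:220],(700,600),interpolation=cv2.INTER_CUBIC),sys.argv[1])
E
python3 st2.py s17.png
```

```text
t 22.05 p [0.4754 0.2311 0.1953] F [-0.59  0.26 -2.38] T [-0.08  0.19  0.  ] gap 0.0229 J [ 0.4  -0.21  1.74 -0.    1.61  1.4 ]
axes x [ 5.438e-01 -8.392e-01  1.000e-04] y [ 4.e-04  2.e-04 -1.e+00] z [8.392e-01 5.438e-01 5.000e-04]
shift in tool axes [-0.0005  0.1123  0.0004]
rotvec tool [-0.0005 -0.0004  0.0001]
[377. 458.]
[324. 229.]
[392. 528.]
```

View pics/s17.png

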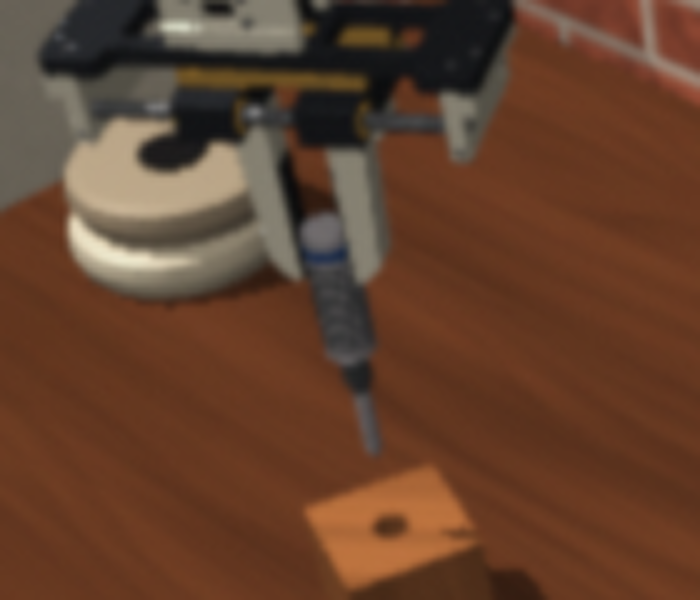

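Call:
carry_out(steps=[{"x":-0.0005,"y":0.008,"z":0.0004,"ax":0,"ay":0,"az":0},{"x":0,"y":0.012,"z":0,"ax":0,"ay":0,"az":0},{"x":0,"y":0.012,"z":0,"ax":0,"ay":0,"az":0},{"x":0,"y":0.012,"z":0,"ax":0,"ay":0,"az":0},{"x":0,"y":0.012,"z":0,"ax":0,"ay":0,"az":0},{"x":0,"y":0.012,"z":0,"ax":0,"ay":0,"az":0},{"x":0,"y":0.008,"z":0,"ax":0,"ay":0,"az":0},{"x":0,"y":0,"z":0,"ax":0,"ay":0,"az":0}])

```text
time_s: 22.9
tool_pos: [0.4751, 0.2323, 0.1183]
eef_rot: [-0.621, 0.621, -0.338, 0.337]
contact_force: [-0.5, 0.1, -1.6]
finger_gap: 0.0228
```

```bash
python3 st2.py s18.png
```

```text
t 22.9 p [0.4751 0.2323 0.1183] F [-0.47  0.15 -1.58] T [-0.04  0.15  0.01] gap 0.0228 J [ 0.41 -0.18  1.84  0.    1.49  1.4 ]
axes x [ 5.441e-01 -8.390e-01 -3.000e-04] y [-6.e-04 -0.e+00 -1.e+00] z [ 8.390e-01  5.441e-01 -5.000e-04]
shift in tool axes [0.0006 0.0353 0.0001]
rotvec tool [ 0.0005  0.     -0.0003]
[401. 569.]
[352. 361.]
[392. 528.]
```

View pics/s18.png

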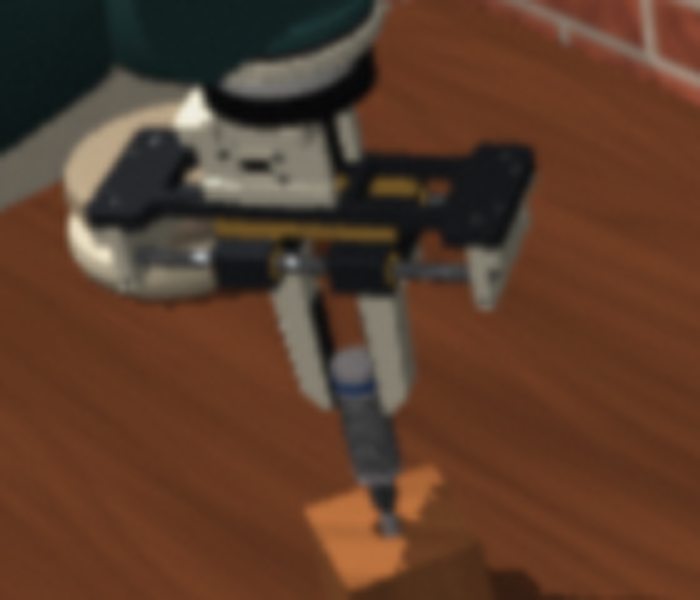

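The point is in the hole at crop (388,525), with no side load. Lowering the nose in.

Call:
carry_out(steps=[{"x":0.0005,"y":0.005,"z":0,"ax":0,"ay":0,"az":0},{"x":0,"y":0.006,"z":0,"ax":0,"ay":0,"az":0},{"x":0,"y":0.006,"z":0,"ax":0,"ay":0,"az":0},{"x":0,"y":0.006,"z":0,"ax":0,"ay":0,"az":0},{"x":0,"y":0.006,"z":0,"ax":0,"ay":0,"az":0},{"x":0,"y":0.003,"z":0,"ax":0,"ay":0,"az":0},{"x":0,"y":0,"z":0,"ax":0,"ay":0,"az":0}])

```text
time_s: 23.65
tool_pos: [0.4757, 0.232, 0.0872]
eef_rot: [0.621, -0.621, 0.338, -0.338]
contact_force: [0.5, 0.1, -2.2]
finger_gap: 0.0226
```

```bash
python3 w.py; python3 st2.py s19.png
```

```text
t 23.75 p [0.4759 0.2321 0.0879] F [ 0.51  0.02 -2.  ] T [-0.03  0.11 -0.01] gap 0.0225 tipz 0.0119
t 23.8 p [0.476  0.2321 0.088 ] F [ 0.5   0.44 -1.88] T [-0.01  0.17 -0.03] gap 0.0228 J [ 0.41 -0.16  1.87  0.    1.43  1.4 ]
axes x [ 5.441e-01 -8.390e-01  1.000e-04] y [ 1.4e-03  8.0e-04 -1.0e+00] z [0.839  0.5441 0.0016]
shift in tool axes [-0.      0.005  -0.0006]
rotvec tool [-0.0016 -0.      0.0001]
[412. 611.]
[366. 411.]
[392. 528.]
```

View pics/s19.png

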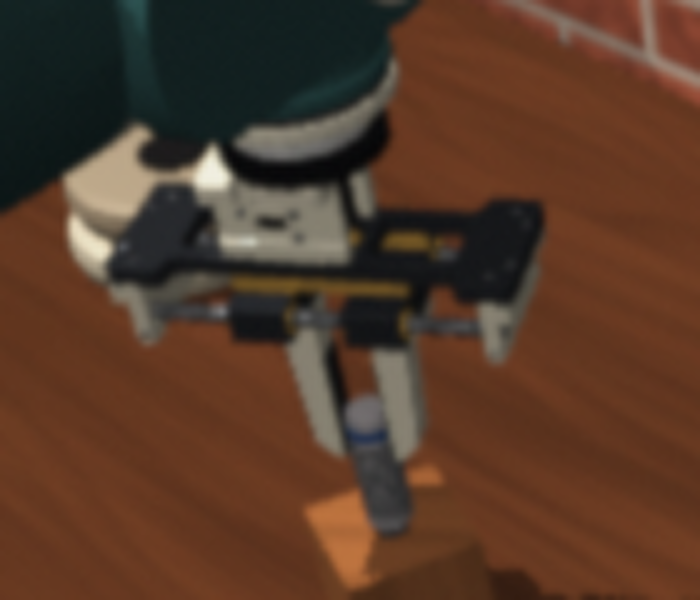

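Call:
carry_out(steps=[{"x":0,"y":0.003,"z":0,"ax":0,"ay":0,"az":0},{"x":0,"y":0.0015,"z":0,"ax":0,"ay":0,"az":0},{"x":0,"y":0,"z":0,"ax":0,"ay":0,"az":0}], squeeze=30)

```text
time_s: 24.15
tool_pos: [0.4758, 0.232, 0.0829]
eef_rot: [0.622, -0.621, 0.337, -0.338]
contact_force: [0.1, -0.7, -1.3]
finger_gap: 0.0229
```

```bash
python3 w.py
```

```text
t 24.25 p [0.4758 0.232  0.0832] F [-0.28  0.17 -1.57] T [-0.03  0.1   0.02] gap 0.0231 tipz 0.0072
```

Call:
carry_out(steps=[{"x":0,"y":0.001,"z":0,"ax":0,"ay":0,"az":0},{"x":0,"y":0,"z":0,"ax":0,"ay":0,"az":0},{"x":0,"y":0,"z":0,"ax":0,"ay":0,"az":0}])

```text
time_s: 24.6
tool_pos: [0.4759, 0.232, 0.0822]
eef_rot: [0.622, -0.621, 0.337, -0.338]
contact_force: [0.2, -0.4, -1.9]
finger_gap: 0.0228
```

```bash
python3 w.py
```

```text
t 24.7 p [0.4759 0.2321 0.0822] F [-0.06 -0.19 -2.13] T [-0.08  0.13  0.03] gap 0.0231 tipz 0.0062
```

Call:
carry_out(steps=[{"x":0,"y":0.0007,"z":0,"ax":0,"ay":0,"az":0},{"x":0,"y":0,"z":0,"ax":0,"ay":0,"az":0}])

```text
time_s: 24.95
tool_pos: [0.4761, 0.2322, 0.0821]
eef_rot: [0.622, -0.621, 0.337, -0.338]
contact_force: [-1.2, -0.5, 4.5]
finger_gap: 0.023
```

```bash
python3 w.py
```

```text
t 25.05 p [0.4761 0.2322 0.0821] F [-1.24 -0.2   5.28] T [-0.09  0.42 -0.02] gap 0.0231 tipz 0.0061
```

The shoulder is on the block: Fz rose by about 7 N at the same TCP height as the original grasp. I'll relieve the preload and release.

Call:
carry_out(steps=[{"x":0,"y":-0.0004,"z":0,"ax":0,"ay":0,"az":0},{"x":0,"y":0,"z":0,"ax":0,"ay":0,"az":0}], squeeze=5)

```text
time_s: 25.3
tool_pos: [0.4759, 0.2321, 0.082]
eef_rot: [0.622, -0.621, 0.337, -0.338]
contact_force: [-0.2, -0.3, 2.5]
finger_gap: 0.0236
```

Call:
carry_out(steps=[{"x":0,"y":0,"z":0,"ax":0,"ay":0,"az":0},{"x":0,"y":0,"z":0,"ax":0,"ay":0,"az":0},{"x":0,"y":0,"z":0,"ax":0,"ay":0,"az":0},{"x":0,"y":0,"z":0,"ax":0,"ay":0,"az":0},{"x":0,"y":0,"z":0,"ax":0,"ay":0,"az":0}], hand=0.3)

```text
time_s: 25.8
tool_pos: [0.4759, 0.232, 0.0819]
eef_rot: [0.622, -0.621, 0.337, -0.338]
contact_force: [-0.1, 0.2, -0.1]
finger_gap: 0.059
```

```bash
python3 w.py; python3 st2.py s20.png
```

```text
t 25.9 p [0.4759 0.232  0.0819] F [ 0.04 -0.14 -0.07] T [-0.04  0.13 -0.02] gap 0.0635 tipz 0.0059
t 25.95 p [0.4759 0.2321 0.082 ] F [ 0.58  0.65 -0.09] T [-0.07  0.12  0.06] gap 0.0646 J [ 0.41 -0.16  1.88  0.    1.42  1.4 ]
axes x [ 0.5441 -0.839   0.    ] y [ 1.e-03  7.e-04 -1.e+00] z [0.839  0.5441 0.0012]
shift in tool axes [ 0.     -0.001  -0.0005]
rotvec tool [-0.0012 -0.      0.    ]
[414. 620.]
[368. 421.]
[392. 528.]
```

View pics/s20.png

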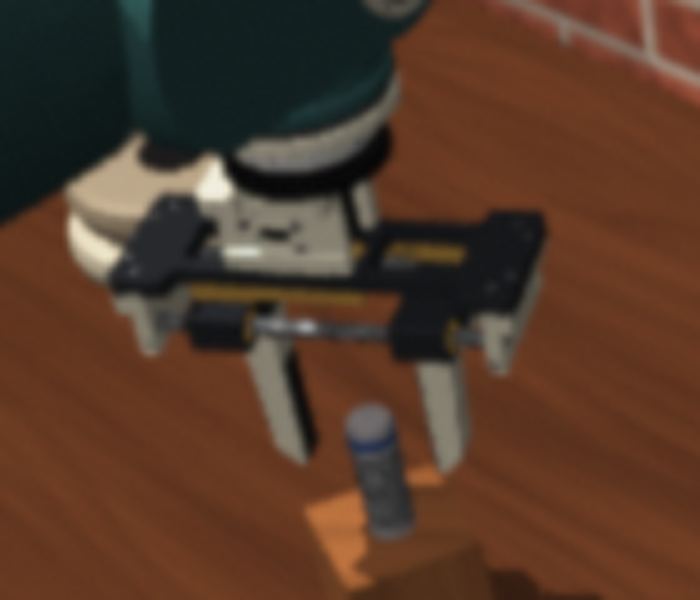

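Released; the punch stands upright with its cap at crop (370,422), as first seen. Retreating upward and checking.

Call:
carry_out(steps=[{"x":0,"y":-0.006,"z":0,"ax":0,"ay":0,"az":0},{"x":0,"y":-0.02,"z":0,"ax":0,"ay":0,"az":0},{"x":0,"y":-0.03,"z":0,"ax":0,"ay":0,"az":0},{"x":0,"y":-0.03,"z":0,"ax":0,"ay":0,"az":0},{"x":0,"y":-0.03,"z":0,"ax":0,"ay":0,"az":0},{"x":0,"y":-0.03,"z":0,"ax":0,"ay":0,"az":0}], hand=0)

```text
time_s: 26.6
tool_pos: [0.4756, 0.2319, 0.2298]
eef_rot: [0.622, -0.621, 0.337, -0.338]
contact_force: [0.9, 0.0, 0.5]
finger_gap: 0.0927
```

Call:
carry_out(steps=[{"x":-0.03,"y":0,"z":0,"ax":0,"ay":0,"az":0},{"x":-0.03,"y":0,"z":0,"ax":0,"ay":0,"az":0},{"x":-0.03,"y":0,"z":0,"ax":0,"ay":0,"az":0},{"x":-0.03,"y":0,"z":0,"ax":0,"ay":0,"az":0},{"x":-0.03,"y":0,"z":0,"ax":0,"ay":0,"az":0},{"x":-0.03,"y":0,"z":0,"ax":0,"ay":0,"az":0},{"x":0,"y":0,"z":0,"ax":0,"ay":0,"az":0}])

```text
time_s: 27.3
tool_pos: [0.3762, 0.3851, 0.2283]
eef_rot: [0.622, -0.621, 0.337, -0.337]
contact_force: [0.3, -0.2, -0.9]
finger_gap: 0.0928
```

```bash
python3 - <<'E'
from h import *
s=bot.camera('side');t=bot.camera('top')
save(s['image'],'sf.png',1.5);save(t['image'],'tf.png',1.5)
for n,c,(u0,v0,w) in [('side',s,(153,174,9)),('top',t,(158,232,9))]:
    im=c['image'][v0-w:v0+w+1,u0-w:u0+w+1].astype(int)
    m=im.min(2)>130; ys,xs=np.nonzero(m);print(n,'cap',len(xs), (xs.mean()+u0-w,ys.mean()+v0-w) if len(xs) else 0)
a=cv2.imread('pics/side0.png').astype(int);b=cv2.imread('pics/sf.png').astype(int)
d=np.abs(a-b).max(2)
for n,(x,y) in dict(beaker=(360,357),former=(380,238),bar=(538,321),jig=(445,415),punch=(233,278)).items(): print(n,'mean/max diff',d[y-30:y+30,x-30:x+30].mean().round(1),d[y-30:y+30,x-30:x+30].max())
crop=lambda c,u,v,r: cv2.resize(c['image'][v-r:v+r,u-r:u+r],(400,400),interpolation=cv2.INTER_CUBIC)
save(np.hstack([crop(s,155,190,40),crop(t,162,233,25)]),'cf.png'); print(bot.read_state()['time_s'],bot.read_state()['tool_pos'])
E
```

```text
side cap 0 0
top cap 0 0
beaker mean/max diff 16.4 84
former mean/max diff 0.8 2
bar mean/max diff 0.8 3
jig mean/max diff 0.7 2
punch mean/max diff 19.9 88
27.4 [0.37759308 0.38316409 0.22825196]
```

View pics/cf.png

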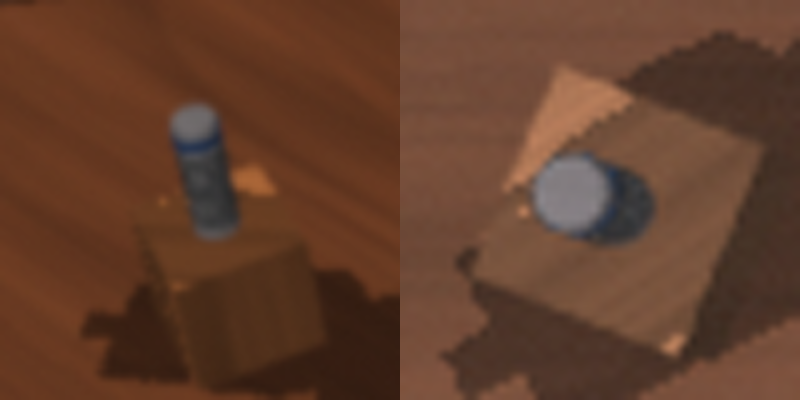

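View pics/tf.png

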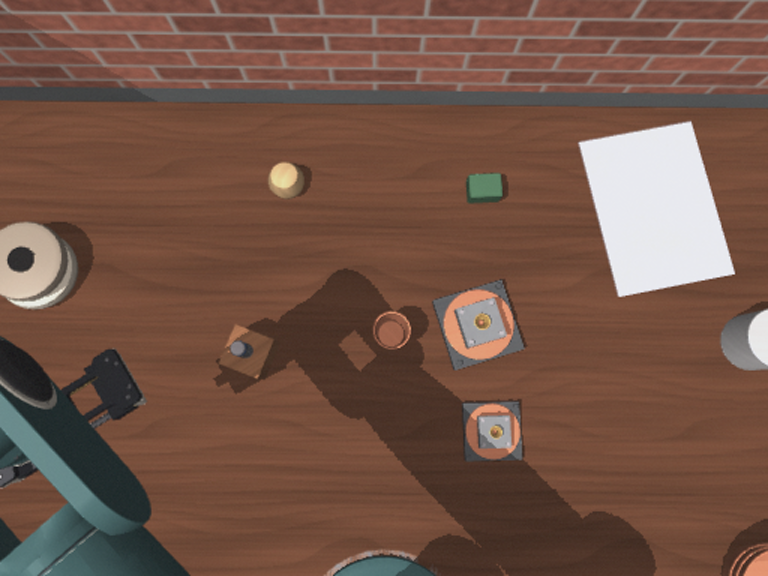

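The cap is at the same crop pixels as at the start: (195,120) in the side view and (572,196) in the top view. The beaker is still at (392,330), with only a shadow across it, and the bar, former and jig are unchanged.

```bash
python3 -c "
from workcell import bot
print(bot.finish_job())"
```

```text
the job is handed in; nothing more can be done
None
```

The job is done and was handed in at about 27.5 s, within the 51 s limit. I took the punch from its stand, lowered it into the larger jig's bush and pressed until it snapped. Then I drew it out, put it back in the stand and let go.

- **Snap:** the load built to about 13 N, then dropped to about 5 N, and the red tell-tale stood proud of the cap. I eased off straight away, and the pin was hidden again once the punch was out of the bush.
- **Back in the stand:** I felt the shoulder meet the block at the same height as the original grasp. After release the cap was at the same pixels as at the start in both views, upright, with the robot clear.
- **Other things:** the jig, bar and wooden former are unchanged in the side picture. The beaker is at its original place; its pixels differ only because the arm's shadow falls on it.

**What disagreed:**
- The fingertips showed about 30 mm higher on the punch than the reported tool position, so I regripped 18 mm lower before lifting.
- The load rose more slowly than described, about 1.65 N per mm instead of 2.4. By tool position the point was about 7 mm in just before the trip and 8.7 mm just after, under the 11.5 mm limit.
- The red pin was already visible level with the cap partway through the press, so I used the load drop and the pin standing proud as the sign of the trip.

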